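# Open the showcase and lean the green panel on its stop

## Robot

A 6-joint arm with a two-finger parallel gripper is mounted at the origin on the work surface. World frame = base frame: x ahead of the robot, y to its left, z up, the work surface at z = 0. Lengths are in mm, angles in rad, forces in N, time in s.
With the tool pointing down it reaches from about 350 to 975 mm from the base axis. Payload 7.1 kg.
Tool frame: the origin (TCP) lies on the centre line of the jaws, within the pads' length; the fingertips stand 14 mm ahead of it and the grasp point (between the pads) lies 5 mm behind it; x points along the fingers, z is the direction in which the jaws open and shut, and the axes are right-handed (so a half turn about x gives the same grasp; the last joint's range is limited). The gripper opens to 88 mm and grips with 3 to 60 N. Pads are 20 mm wide; open, the fingers measure 115 mm over their backs; the gripper's body (75 mm by 178 mm) begins 61 mm behind the grasp point.
Start: joints at [-1.365, 0.423, 1.63, -0, 1.089, -0.019], TCP at [139.339, -609.253, 236.675] pointing down, gripper open.
Joint ranges: [-3, 3], [-0.9, 2.11], [0.09, 2.58], [-1.31, 4.45], [0.11, 2.69], [-2.54, 2.54]. Speed limits (rad/s): [2.39, 2.39, 3.01, 3.14, 3.14, 3.14].

## Interface

Orientations are given as a rotation vector (axis times angle).
In Python, from workcell import ctrl gives the robot as it stands.
- The arm moves only by the tool servo_tool, never from a script. Its argument "plan" is a list that holds one entry, the list of rows, each a list of 7 numbers: the shift along the tool's x, y, z in cm, then the turn, a rotation vector about the tool's x, y, z in rad, then the finger opening in cm, from 0 to 8.78. A call has 1 to 8 rows; each row is the pose to reach, as a shift and turn from the pose commanded when the call began, along the tool's axes at that moment; what a row does not reach only later rows make up. A row lasts 1/12 s, in which the tool goes at most 41.7 mm and 7.16 degrees, less where a joint would pass 70% of its speed; a pose out of reach is approached as far as the arm can. A call with a gripper value outside its range is refused whole. The fingers move at their own pace and stop on an object; the grip force is fixed at half the most. Time passes only in rows, so rows that repeat a pose let the fingers close. It gives the time, the measured TCP pose, the force and the opening at its end, in the units of the state.
- ctrl.get_obs(): the state, without advancing time (a new reading comes with each control period).
- ctrl.get_image(name): name is "scene" or "side" or "wrist"; returns the picture (480x640x3 uint8, red, green, blue); there is no depth.
- ctrl.calibration(name): a dict with "K" (3x3 intrinsics, pixels), "view" (4x4, takes a point from world to camera coordinates). Camera axes: x right, y up, looking along -z (the intrinsics and any distortion apply to the point x, -y, -z); pixel columns grow to the right and rows downward; lengths in mm; the calibration is good to about 2 mm. A picture is of the moment at which its call begins: read the wrist's pose just before it. calibration takes no time and is no camera call; for the wrist camera it gives the pose at the moment of the call.
- ctrl.close_job(): hands the job in, once; it reports no verdict.
The state is a dict: "t": time; "qpos": joint angles; "qvel": joint speeds; "joint_torque": joint torques, N m; "ee_pos": TCP position; "orientation": TCP orientation; "ft_force": force on the tool from outside, world axes, zero at the start; "moment": the same for the moment, N m; "width": finger opening in mm.
Only numpy, scipy, OpenCV 4.12 (cv2) and the standard library are available. Lean on these libraries where they do the work, as an engineer would, in place of code of your own. Each camera call takes 0.05 s, during which the arm holds its last target.

## Task

Get the green panel on display in the little showcase. First lift the amber jar out of the way of the showcase door and stand it fully on the round cork mat, then swing the door open by its brass handle to a right angle or more, and then take the green panel from the rack and lean it upright in the middle of the showcase, its foot against the back of the brass stop strip and its top resting against the clear back wall. Leave the door open and everything else where it is.

Things in the scene. Friction and masses are not known exactly. Their poses are not given: they have to be found in the camera images.
- case: Small fixed showcase without a lid. Origin: centre of its underside, on the table; x points from the door to the back wall, y to its left side, z up; yaw varies. In mm in this frame: wooden floor 110 (x) by 210 (y), top at z 12; clear side walls, inner faces at y -95 and +95, top at z 103; its door closes the front, over x -69 to -55.
- stop (a point): On the case: middle of the brass stop strip's rear face (towards the back wall), at floor height; case axes, case frame x -16, y 0, z 12 mm. The strip is 186 long (y), 10 thick, 14 high. The panel's foot goes behind it. Leaning from strip to wall, the panel tilts 0.27 rad (15 degrees) back, the centre of its foot 7 mm behind and 2 mm above this point.
- back_wall (a point): On the case: top middle of the clear back wall's inner face, 56 mm behind the stop strip's rear face (case frame x +40, y 0, z 165 mm; case axes). The wall is upright, 10 thick, 210 wide.
- door (a joint): Hinge angle of the wooden door, rad: 0 shut, grows as it opens forward (-x of the case) to at most 1.95; starts shut or up to 0.15 ajar. Upright hinge at the door's left edge (+y of the case); from above the door turns clockwise as it opens. Light hinge (0.06 N m friction), stays where left. Door 210 wide, 14 thick, from 12 to 140 mm above the table.
- door_handle (a point): Grip point on the axis of the upright round brass bar handle (11 mm thick, from 62 to 140 mm above the table, level with the door's top), 117 mm above the table, 35 mm out from the door's front face and 175 mm along the door from the hinge. Turns with the door: x normal to the door, into the case when shut; y along the door to the hinge.
- door_hinge (a point): Point on the upright hinge axis of the door, on the door's front face, 117 mm above the table (case frame x -69, y +105 mm).
- green_panel_mid (a point): Centre of the green panel: dark wooden panel with green faces, 160 tall (z), 50 wide (y), 14 thick (x), 120 g. Starts upright in one of the three rack slots, the tallest of the three panels. Axes: z up along its height.
- green_panel_foot (a point): Centre of the green panel's lower end face, 80 mm below its centre; same axes.
- red_panel_mid (a point): Centre of the red-faced panel, 140 tall, 50 wide, 14 thick, upright in another rack slot; to be left.
- cream_panel_mid (a point): Centre of the cream-faced panel, 140 tall, 50 wide, 14 thick, upright in another rack slot; to be left.
- rack: Fixed pale rack, 170 (x) by 75 (y) mm, origin at the centre of its underside. Slots at x -60, 0 and +60 mm, each between two 5 mm walls 20 mm apart, standing to 60 mm above the table; slot floor 8 mm above the table. A panel stands with its thickness along the rack's x, its width along y, up to 8 mm off the middle.
- jar_mid (a point): Centre of the amber glass jar with a black cap: upright, 54 mm in diameter, 120 tall (this point 60 above its foot), 250 g nominal. Starts standing on the table in the door's swing.
- mat_top (a point): Centre of the upper face of the round cork mat, 120 mm in diameter, 4 mm thick, fixed to the table.
- weight: Brass paperweight, a bystander: 52 mm in diameter, 52 tall, origin at the centre of its foot; to be left.
- brush: Hand brush lying down, 170 mm long along its x; a bystander on the left, origin under its middle; to be left.
- block: Pale wooden block 90 by 60 by 50 mm, a bystander to the right of the mat, origin at the centre of its underside; to be left.
- cup: White cup, 70 mm in diameter, 80 tall, a bystander to the left of the showcase, origin at the centre of its foot; to be left.
Mind the look-alikes: they are no part of the job. Of the things that look like the part that bears jar_mid, take the one that is farthest to the robot's left at the start.

How it is judged (in metres and radians):
On the way, in this order (a step that is already met when the one before it is completed fails the run):
1. the jar stands upright on the cork mat, let go (horizontal distance between jar_mid and mat_top below 0.04 m and height (world z) of jar_mid below 0.07 m and angle between jar_mid's own z axis and vertical below 0.1 rad and contact force between jar and the fingers below 0.1 N), for 0.2 s.
2. the door is being pulled open with the fingers at its handle (value of joint door above 0.3 rad and distance between the grasp point and door_handle below 0.07 m and contact force between door and the fingers above 0.1 N), for 0.04 s.
3. the door is swung open, about a right angle or more, with the panel still in the rack (value of joint door above 1.4 rad and distance of green_panel_mid from where it was at the start of the episode below 0.03 m), for 0.2 s.
4. the green panel leans in the showcase (x of green_panel_foot in the frame of case between -0.018 and 0 m and z of green_panel_foot in the frame of case below 0.02 m and angle between green_panel_foot's own z axis and vertical between 0.17 and 0.36 rad), for 0.2 s.
At the end, for the whole second after the job is handed in: The green panel leans in the case: foot on the floor within 9 mm of the strip's back, within 30 mm of the middle, leaning 0.17 to 0.36 rad, square to the case within 0.2 rad; the door is open past 1.4 rad; the jar is upright, its centre within 40 mm of the mat's; all released (all of step 4 and y of green_panel_foot in the frame of case between -0.03 and 0.03 m and angle between the y axis of green_panel_foot and the y axis of case, either way round below 0.2 rad and value of joint door above 1.4 rad and horizontal distance between jar_mid and mat_top below 0.04 m and height (world z) of jar_mid below 0.07 m and angle between jar_mid's own z axis and vertical below 0.1 rad); the robot touches nothing.
It fails at once if the jar is tipped (angle between jar_mid's own z axis and vertical above 0.5 rad).
It fails at once if the other panels are disturbed (distance of any of red_panel_mid, cream_panel_mid from where it was at the start of the episode above 0.03 m).
It fails at once if a bystander is disturbed (distance of any of weight, block, cup from where it was at the start of the episode above 0.03 m or distance of brush from where it was at the start of the episode above 0.04 m).
It also fails if it takes over 72 s, if anything falls off the work surface, if the arm or the gripper's body presses on something with over 40 N, if the wrist force passes 120 N, or if a joint passes its speed limit or range.

## Working session

There is one attempt and no reset: what is moved stays moved. The work goes in short steps, Python scripts to look and compute and a tool call to move; the robot and the scene stay as the last step left them, time stands still between calls to the robot, and variables do not carry over. Pictures are saved under pics/ and viewed, and the job is handed in when it is done.

Besides the shell and the picture viewer there is one more tool, called after "Call:" in YAML: its name, and indented under it one key for each argument. servo_tool: Moves the arm, as the interface text tells. Its arguments: {"type":"object","properties":{"plan":{"type":"array","items":{"type":"array","items":{"type":"array","items":{"type":"number"}}}}},"required":["plan"]}

```bash
mkdir -p pics; ls
python3 - <<'E'
from workcell import ctrl
import cv2
print(ctrl.get_obs())
for n in ["scene","side","wrist"]:
    c=ctrl.calibration(n); print(n,c)
    im=ctrl.get_image(n); cv2.imwrite(f"pics/{n}0.png",im[:,:,::-1])
E
```

```text
pics
{'t': 0.0, 'qpos': array([-1.36499149e+00,  4.23880721e-01,  1.63070051e+00, -2.39451440e-05,
        1.08858339e+00, -1.89937292e-02]), 'qvel': array([ 0.00120898,  0.000691  ,  0.00064741, -0.00050279,  0.00027221,
        0.00066824]), 'joint_torque': array([-1.12508203e-04, -5.44628298e+01, -2.73669165e+01,  6.42658537e-02,
        2.28187430e-02, -1.34749980e-04]), 'ee_pos': array([ 139.23063625, -608.73800526,  235.87264754]), 'orientation': array([ 1.04302045,  1.30844511, -1.0413707 ]), 'ft_force': array([0.73678542, 0.5479123 , 0.70106501]), 'moment': array([ 0.03843829, -0.01231745,  0.00680433]), 'width': 87.79652918578493}
scene {'K': array([[614.55451042,   0.        , 314.28119243],
       [  0.        , 614.55451042, 252.16449283],
       [  0.        ,   0.        ,   1.        ]]), 'view': array([[-5.54176307e-01,  8.32398794e-01,  9.31646093e-04,
         2.73809002e+02],
       [-6.74478148e-01, -4.49694697e-01,  5.85537281e-01,
         3.17899214e+02],
       [ 4.87819483e-01,  3.23862513e-01,  8.10644944e-01,
        -1.82111134e+03],
       [ 0.00000000e+0
[... 397 characters left out ...]
84980e+02],
       [-3.20920030e-01,  6.77664644e-01,  6.61650183e-01,
        -1.20517218e+03],
       [ 0.00000000e+00,  0.00000000e+00,  0.00000000e+00,
         1.00000000e+00]])}
wrist {'K': array([[428.21671395,   0.        , 320.73056646],
       [  0.        , 428.21671395, 240.25522414],
       [  0.        ,   0.        ,   1.        ]]), 'view': array([[ 2.22477029e-01, -9.74934476e-01, -2.59578903e-03,
        -6.23694687e+02],
       [ 9.41862037e-01,  2.15616115e-01, -2.57692831e-01,
         3.19521109e+01],
       [ 2.51793319e-01,  5.48858603e-02,  9.66223404e-01,
        -3.89764587e+02],
       [ 0.00000000e+00,  0.00000000e+00,  0.00000000e+00,
         1.00000000e+00]])}
```

View pics/scene0.png

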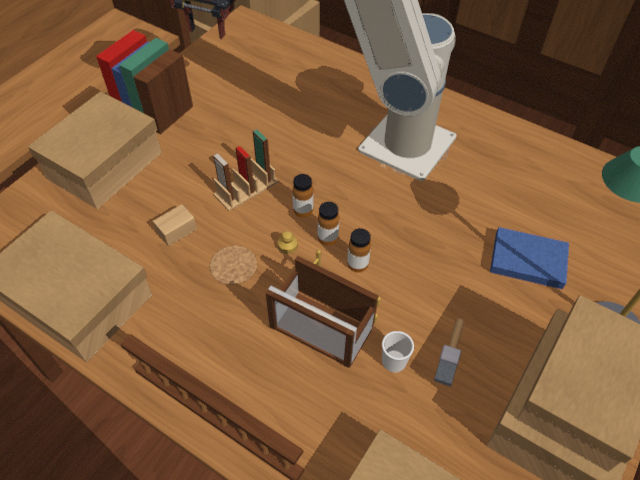

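View pics/side0.png

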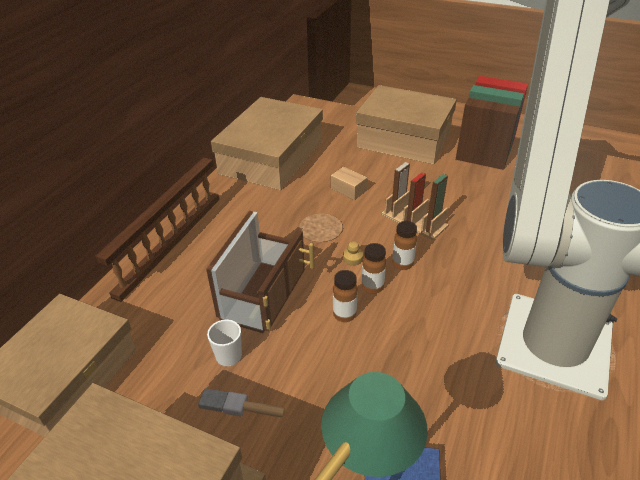

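View pics/wrist0.png

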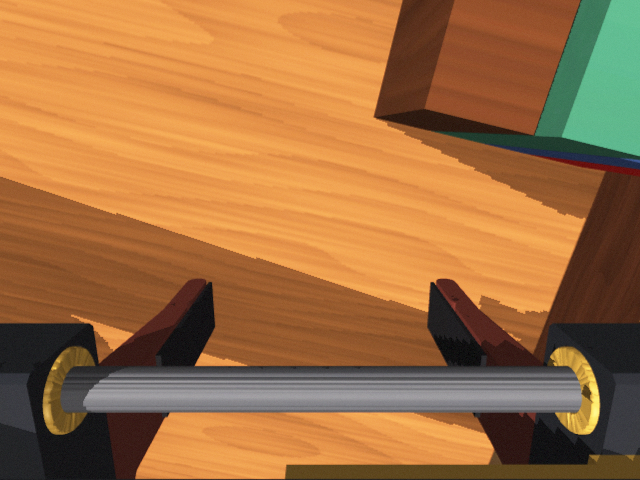

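The scene picture shows three look-alike jars, with caps at about (303,182), (328,210) and (360,238); the same jars in the side picture are at (405,229), (374,251) and (345,279). World +y runs to image right in the scene view, so the farthest left is the one at (360,238) and side (345,279). The green panel is at scene (261,148), the red one at (244,162) and the cream one at (222,172). Next I take enlarged crops.

```bash
cat > h.py <<'E'
import numpy as np, cv2, json
from scipy.spatial.transform import Rotation as R
from workcell import ctrl
CAL={}
def cal(n):
    if n=='wrist': return ctrl.calibration(n)
    if n not in CAL: CAL[n]=ctrl.calibration(n)
    return CAL[n]
def proj(n,P,c=None):
    c=c or cal(n); P=np.atleast_2d(P).astype(float); V=c['view']
    q=P@V[:3,:3].T+V[:3,3]; q=q*[1,-1,-1]; u=q@c['K'].T; return u[:,:2]/u[:,2:]
def ray(n,uv,c=None):
    c=c or cal(n); V=c['view']; d=np.linalg.inv(c['K'])@[uv[0],uv[1],1.]; d=d*[1,-1,-1]
    return -V[:3,:3].T@V[:3,3], V[:3,:3].T@d
def onz(n,uv,z,c=None):
    o,d=ray(n,uv,c); return o+d*(z-o[2])/d[2]
def tri(pairs):
    A=np.zeros((3,3));b=np.zeros(3)
    for n,uv in pairs:
        o,d=ray(n,uv); d=d/np.linalg.norm(d); M=np.eye(3)-np.outer(d,d); A+=M;b+=M@o
    return np.linalg.solve(A,b)
def crop(src,x0,y0,w,h,s,out):
    im=cv2.imread(src)[y0:y0+h,x0:x0+w]; cv2.imwrite(out,cv2.resize(im,None,fx=s,fy=s,interpolation=cv2.INTER_CUBIC))
E
python3 -c "
from h import *
crop('pics/scene0.png',200,220,200,150,4,'pics/c1.png')
crop('pics/scene0.png',200,110,200,150,4,'pics/c2.png')
crop('pics/side0.png',200,200,200,150,4,'pics/c3.png')
crop('pics/side0.png',300,145,200,150,4,'pics/c4.png')
"
```

```text
(no output)
```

View pics/c1.png

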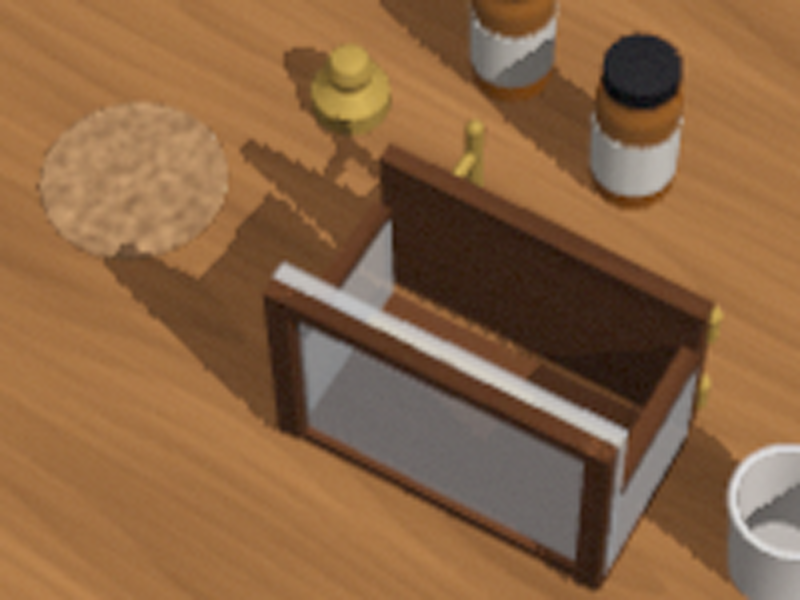

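View pics/c2.png

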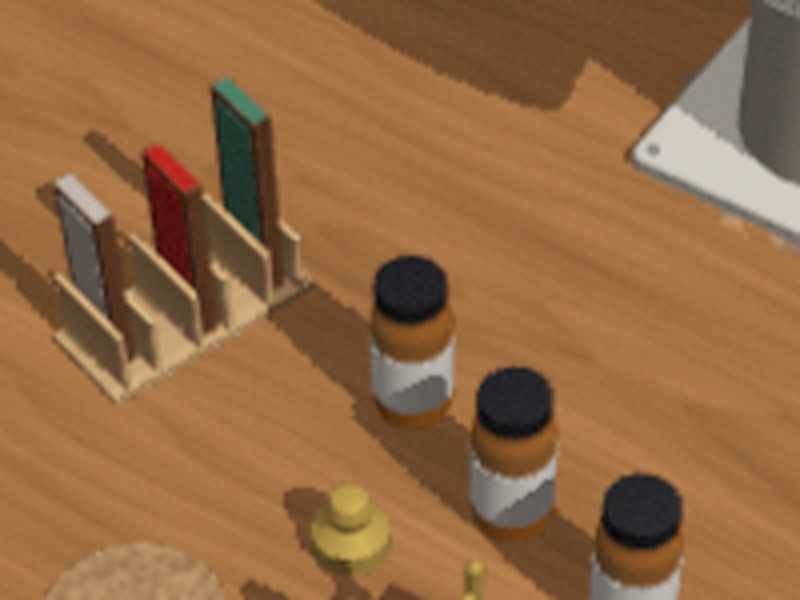

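View pics/c3.png

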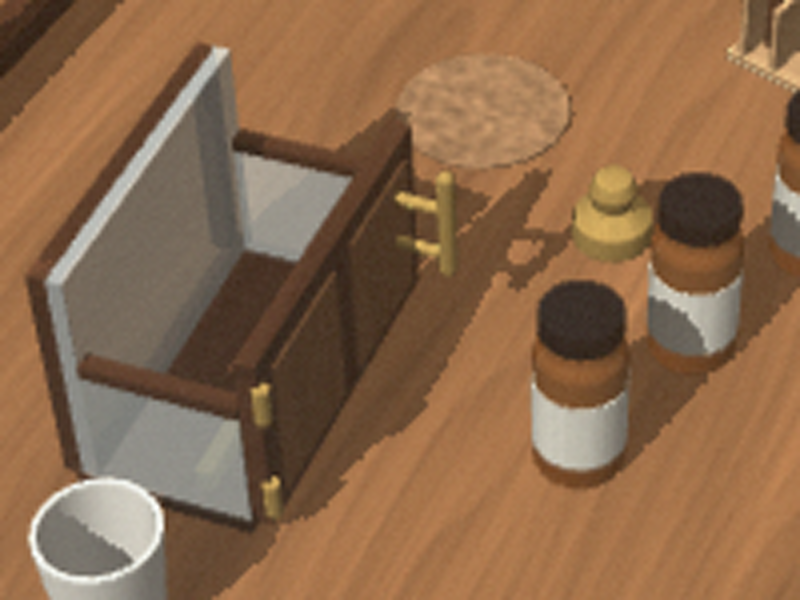

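View pics/c4.png

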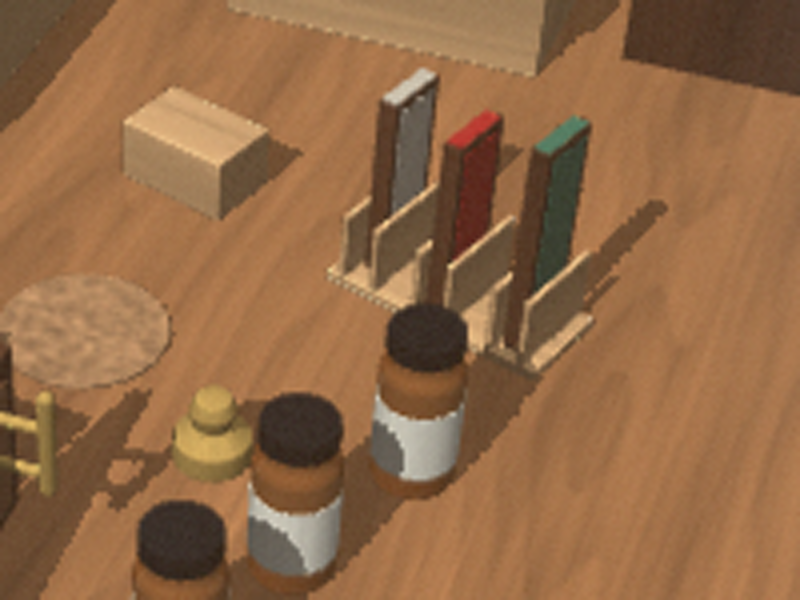

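```bash
cat > m.py <<'E'
from h import *
from scipy.optimize import least_squares
def pr(name,s,d,z):
    print(name,'scene',onz('scene',s,z).round(1),'side',onz('side',d,z).round(1),'tri',tri([('scene',s),('side',d)]).round(1))
S=lambda u,v,a=(200,220):(u/4+a[0],v/4+a[1])
pr('jar',S(645,65),S(583,308,(200,200)),120)
pr('mat',S(134,178),S(485,109,(200,200)),4)
pr('handle',S(475,127),S(445,178,(200,200)),140)
pr('green',S(241,101,(200,110)),S(561,137,(300,145)),168)
pr('red',S(173,170,(200,110)),S(473,133,(300,145)),148)
pr('cream',S(84,200,(200,110)),S(410,88,(300,145)),148)
pr('jar2',S(515,388,(200,110)),S(301,416,(300,145)),120)
pr('jar3',S(411,275,(200,110)),S(427,325,(300,145)),120)
for n,s,d,z in [('wallR_in',S(285,265),S(230,52,(200,200)),165),('wallL_in',S(628,435),S(52,285,(200,200)),165),('doorfree',S(388,147),S(410,115,(200,200)),140),('doorhinge',S(714,305),S(235,370,(200,200)),140)]: pr(n,s,d,z)
E
python3 m.py
```

```text
jar scene [449.1 104.9 120. ] side [449.  102.4 120. ] tri [448.9 104.4 120.9]
mat scene [ 626.9 -158.4    4. ] side [ 624.5 -156.8    4. ] tri [ 625.7 -159.7    1.5]
handle scene [555.9  53.4 140. ] side [552.5  55.8 140. ] tri [554.1  52.3 136.8]
green scene [ 344.3 -269.4  168. ] side [ 345.  -266.7  168. ] tri [ 344.9 -268.6  167.7]
red scene [ 404.  -281.6  148. ] side [ 403.1 -278.1  148. ] tri [ 403.5 -282.   146.2]
cream scene [ 457.2 -312.8  148. ] side [ 456.2 -311.9  148. ] tri [ 456.5 -313.4  147. ]
jar2 scene [415.6  -9.3 120. ] side [421.2  -8.2 120. ] tri [419.6  -6.1 123.8]
jar3 scene [ 373.2 -116.2  120. ] side [ 379.8 -114.5  120. ] tri [ 378.1 -112.1  124.3]
wallR_in scene [705.4  28.3 165. ] side [703.2  29.8 165. ] tri [704.5  27.6 163.1]
wallL_in scene [691.4 237.5 165. ] side [693.6 238.7 165. ] tri [692.6 238.7 166.3]
doorfree scene [595.4  19.6 140. ] side [594.6  13.6 140. ] tri [594.3  17.8 141.1]
doorhinge scene [583.7 228.8 140. ] side [589.5 234.2 140. ] tri [587.5 232.5 142.7]
```

```bash
cat >> h.py <<'E'
def pose(): 
    o=ctrl.get_obs(); return o,np.array(o['ee_pos']),R.from_rotvec(o['orientation'])
def down(yaw,tilt=0):
    """tool x down; tool z (jaw axis) at world angle yaw; y = z cross x"""
    z=np.array([np.cos(yaw),np.sin(yaw),0]); x=np.array([0,0,-1.]); y=np.cross(z,x)
    return R.from_matrix(np.c_[x,y,z])
def go(p,Rt):
    o,P,Q=pose(); d=Q.inv().apply(np.array(p)-P)/10; r=(Q.inv()*Rt).as_rotvec()
    print('shift cm',d.round(2),'turn',r.round(3),'dist',np.linalg.norm(d)*10,'ang deg',np.degrees(np.linalg.norm(r)).round(1))
def st():
    o,P,Q=pose(); z=Q.as_matrix()
    print('t',o['t'],'P',P.round(1),'x',z[:,0].round(3),'zyaw',np.arctan2(z[1,2],z[0,2]).round(3),'q',o['qpos'].round(2),'F',np.round(o['ft_force'],1),'w',round(o['width'],1))
E
python3 - <<'E'
from h import *
st(); print(pose()[2].as_matrix().round(3))
for yaw in (0,np.pi): go([449,104,235],down(yaw))
E
```

```text
t 0.15 P [ 139.3 -608.9  236.1] x [-0.     0.001 -1.   ] zyaw -1.346 q [-1.36  0.42  1.63 -0.    1.09 -0.02] F [-0.4 -0.6 -0.6] w 87.7
[[-0.     0.975  0.223]
 [ 0.001  0.223 -0.975]
 [-1.     0.    -0.001]]
shift cm [  0.18  46.09 -62.59] turn [-1.346e+00 -1.000e-03 -1.000e-03] dist 777.2580931150288 ang deg 77.1
shift cm [  0.18  46.09 -62.59] turn [ 1.796e+00 -1.000e-03  1.000e-03] dist 777.2580931150288 ang deg 102.9
```

Call:
servo_tool:
  plan:
    - [[0,34.3,-23.9,-0.9,0,0,8.78],[0,34.3,-23.9,-0.9,0,0,8.78],[0,34.3,-23.9,-0.9,0,0,8.78],[0,34.3,-23.9,-0.9,0,0,8.78],[0,34.3,-23.9,-0.9,0,0,8.78],[0,34.3,-23.9,-0.9,0,0,8.78],[0,34.3,-23.9,-0.9,0,0,8.78],[0,34.3,-23.9,-0.9,0,0,8.78]]

```text
t: 0.82
ee_pos: [364.3, -360.8, 236.7]
orientation: [0.345, 1.543, -0.345]
ft_force: [0.6, -0.5, -0.3]
width: 87.8
```

Run:
```python
from h import *
st(); go([449,104,235],down(0))
```

```text
t 0.8167 P [ 364.3 -360.8  236.7] x [-0.  0. -1.] zyaw -0.44 q [-0.8   0.26  1.88  0.    1.01 -0.36] F [ 0.6 -0.5 -0.3] w 87.8
shift cm [  0.17  45.66 -12.12] turn [-0.44 -0.   -0.  ] dist 472.4104939436039 ang deg 25.2
```

Call:
servo_tool:
  plan:
    - [[0,45.6,-12.1,-0.44,0,0,8.78],[0,45.6,-12.1,-0.44,0,0,8.78],[0,45.6,-12.1,-0.44,0,0,8.78],[0,45.6,-12.1,-0.44,0,0,8.78],[0,45.6,-12.1,-0.44,0,0,8.78],[0,45.6,-12.1,-0.44,0,0,8.78],[0,45.6,-12.1,-0.44,0,0,8.78],[0,45.6,-12.1,-0.44,0,0,8.78]]

```text
t: 1.48
ee_pos: [425.1, -33.0, 236.8]
orientation: [0.005, 1.57, -0.005]
ft_force: [1.2, -0.6, -0.4]
width: 87.5
```

Run:
```python
from h import *
st(); go([449,104,235],down(0))
cv2.imwrite('pics/w1.png',ctrl.get_image('wrist')[:,:,::-1])
print(proj('wrist',[[449,104,120],[419.6,-7,120]]))
```

```text
t 1.4833 P [425.1 -33.  236.8] x [ 0. -0. -1.] zyaw -0.006 q [-0.11  0.13  2.05 -0.    0.97 -0.1 ] F [ 1.2 -0.6 -0.4] w 87.5
shift cm [ 0.18 13.71  2.3 ] turn [-0.006  0.     0.   ] dist 139.07903358822026 ang deg 0.4
[[362.42054913  14.26325517]
 [311.61135012 209.56355622]]
```

View pics/w1.png

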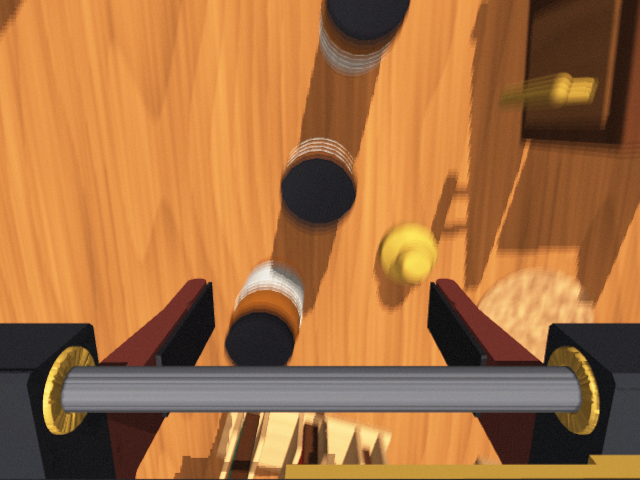

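The wrist picture, taken while moving, shows the target jar's cap at about (366,5), the middle jar at (318,190) and the third at (260,340). My estimate projects to (362,14), which agrees. I move above the jar.

Call:
servo_tool:
  plan:
    - [[0,13.7,2.3,0,0,0,8.78],[0,13.7,2.3,0,0,0,8.78],[0,13.7,2.3,0,0,0,8.78],[0,13.7,2.3,0,0,0,8.78],[0,13.7,2.3,0,0,0,8.78],[4,13.7,2.3,0,0,0,8.78],[4,13.7,2.3,0,0,0,8.78],[4,13.7,2.3,0,0,0,8.78]]

```text
t: 2.2
ee_pos: [447.3, 100.8, 195.5]
orientation: [0.004, 1.576, -0.006]
ft_force: [-0.2, -0.1, -0.3]
width: 87.5
```

Run:
```python
from h import *
st(); go([449,104,70],down(0))
cv2.imwrite('pics/w2.png',ctrl.get_image('wrist')[:,:,::-1])
print(proj('wrist',[[449,104,120],[449,104+22,120],[449,104-22,120]]))
```

```text
t 2.2 P [447.3 100.8 195.5] x [-0.005 -0.001 -1.   ] zyaw -0.007 q [ 0.2   0.24  2.02 -0.    0.89  0.2 ] F [-0.2 -0.1 -0.3] w 87.5
shift cm [12.54  0.34  0.24] turn [-0.007 -0.005  0.001] dist 125.51514018810443 ang deg 0.5
[[323.98029029 253.59954579]
 [323.75558379 214.00991584]
 [324.19434552 291.31259678]]
```

View pics/w2.png

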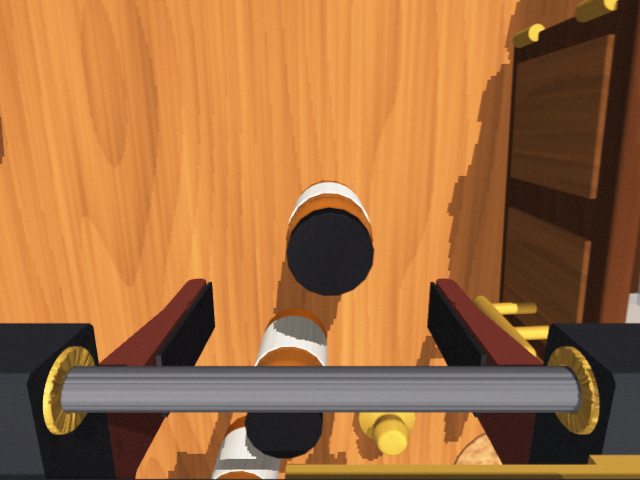

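The cap centre is at (330,251), against a prediction of (324,254), so the jar is near (452,105). I descend and grip.

Call:
servo_tool:
  plan:
    - [[3,0.4,0.4,0,0,0,8.78],[6,0.4,0.4,0,0,0,8.78],[9,0.4,0.4,0,0,0,8.78],[11.5,0.4,0.4,0,0,0,8.78],[12.5,0.4,0.4,0,0,0,8.78],[12.5,0.4,0.4,0,0,0,8.78],[12.5,0.4,0.4,0,0,0,4],[12.5,0.4,0.4,0,0,0,4]]

```text
t: 2.92
ee_pos: [454.5, 105.9, 73.4]
orientation: [0.006, 1.568, -0.005]
ft_force: [0.9, 0.4, 1.1]
width: 77.8
```

Call:
servo_tool:
  plan:
    - [[0,0,0,0,0,0,4],[0,0,0,0,0,0,4],[0,0,0,0,0,0,4],[0,0,0,0,0,0,4]]

```text
t: 3.25
ee_pos: [453.3, 105.9, 72.3]
orientation: [0.005, 1.57, -0.005]
ft_force: [-0.6, -0.5, 7.1]
width: 53.7
```

Run:
```python
from h import *
st(); go([626,-158,235],down(0))
```

```text
t 3.25 P [453.3 105.9  72.3] x [ 0.001  0.    -1.   ] zyaw -0.006 q [0.2  0.48 2.07 0.   0.59 0.21] F [-0.6 -0.5  7.1] w 53.7
shift cm [-16.26 -26.29  17.44] turn [-0.006  0.001 -0.   ] dist 354.9161645441866 ang deg 0.3
```

Call:
servo_tool:
  plan:
    - [[-2,0,0,0,0,0,4],[-5,0,0,0,0,0,4],[-8.5,0,0,0,0,0,4],[-12,0,0,0,0,0,4],[-14,-1.5,1,0,0,0,4],[-14,-4,2.7,0,0,0,4],[-14,-6.6,4.4,0,0,0,4],[-14,-9.2,6.1,0,0,0,4]]

```text
t: 3.92
ee_pos: [514.2, 12.7, 212.5]
orientation: [0.004, 1.569, -0.004]
ft_force: [0.4, 0.6, -2.3]
width: 53.4
```

Run:
```python
from h import *
st(); go([626,-158,212],down(0)); go([626,-158,80],down(0))
```

```text
t 3.9167 P [514.2  12.7 212.5] x [ 0.001  0.    -1.   ] zyaw -0.005 q [0.   0.29 1.89 0.   0.95 0.01] F [ 0.4  0.6 -2.3] w 53.4
shift cm [  0.07 -17.01  11.27] turn [-0.005  0.001 -0.   ] dist 204.04803373775383 ang deg 0.3
shift cm [ 13.27 -17.01  11.25] turn [-0.005  0.001 -0.   ] dist 243.30524413402404 ang deg 0.3
```

Call:
servo_tool:
  plan:
    - [[0,-2.6,1.7,0,0,0,4],[0,-5.2,3.4,0,0,0,4],[0,-7.8,5.2,0,0,0,4],[0,-10.4,6.9,0,0,0,4],[0,-13,8.6,0,0,0,4],[0,-15.5,10.2,0,0,0,4],[2,-17,11.2,0,0,0,4],[4,-17,11.2,0,0,0,4]]

```text
t: 4.58
ee_pos: [627.3, -160.7, 172.3]
orientation: [0.005, 1.566, -0.008]
ft_force: [-0.2, -0.2, -1.0]
width: 53.6
```

Run:
```python
from h import *
st(); go([626,-158,79],down(0))
cv2.imwrite('pics/s3.png',ctrl.get_image('scene')[:,:,::-1]);crop('pics/s3.png',180,150,200,150,4,'pics/s3c.png')
```

```text
t 4.5833 P [ 627.3 -160.7  172.3] x [ 0.005 -0.002 -1.   ] zyaw -0.008 q [-0.27  0.53  1.62 -0.    0.98 -0.26] F [-0.2 -0.2 -1. ] w 53.6
shift cm [ 9.33  0.28 -0.18] turn [-0.008  0.005  0.002] dist 93.34512969862385 ang deg 0.6
```

View pics/s3c.png

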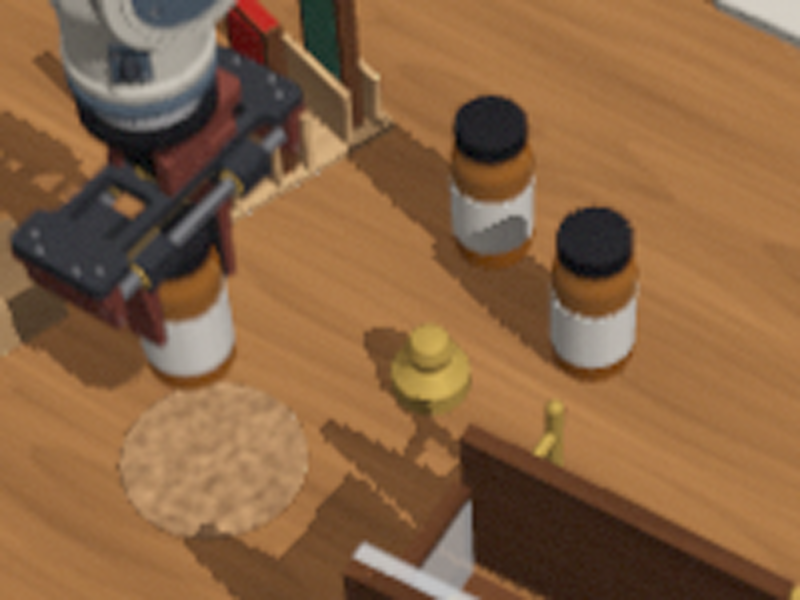

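The jar hangs over the mat's area (seen at (190,310), the mat at (213,458) in the crop) and the path down is free, so I lower it.

Call:
servo_tool:
  plan:
    - [[3,0,0,0,0,0,4],[6,0,0,0,0,0,4],[8,0,0,0,0,0,4],[9,0,0,0,0,0,4],[9.3,0,0,0,0,0,4],[9.3,0,0,0,0,0,4],[9.3,0,0,0,0,0,4]]

```text
t: 5.22
ee_pos: [625.4, -157.2, 80.0]
orientation: [0.004, 1.569, -0.005]
ft_force: [1.0, -0.3, -1.6]
width: 53.5
```

Run:
```python
from h import *
st()
cv2.imwrite('pics/s4.png',ctrl.get_image('scene')[:,:,::-1]);crop('pics/s4.png',180,180,140,105,5,'pics/s4c.png')
cv2.imwrite('pics/d4.png',ctrl.get_image('side')[:,:,::-1]);crop('pics/d4.png',250,140,140,105,5,'pics/d4c.png')
```

```text
t 5.2167 P [ 625.4 -157.2   80. ] x [ 0.002 -0.    -1.   ] zyaw -0.006 q [-0.26  0.65  1.67  0.    0.82 -0.26] F [ 1.  -0.3 -1.6] w 53.5
```

View pics/s4c.png

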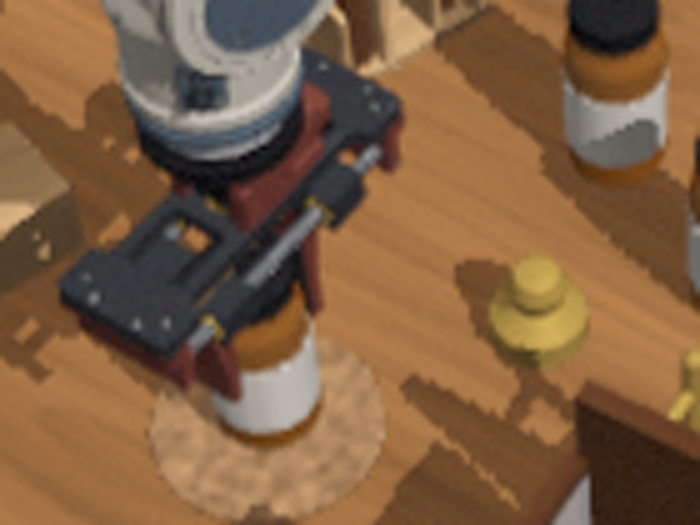

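View pics/d4c.png

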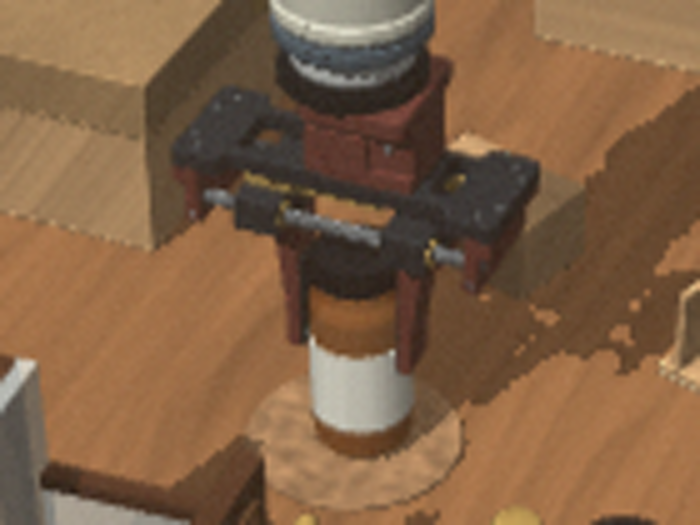

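Both views show the jar over the mat's middle, about 4 mm above it. I lower the last bit and release.

Call:
servo_tool:
  plan:
    - [[0.2,0,0,0,0,0,4],[0.4,0,0,0,0,0,4],[0.4,0,0,0,0,0,4],[0.4,0,0,0,0,0,8.78],[0.4,0,0,0,0,0,8.78],[0.4,0,0,0,0,0,8.78],[0.4,0,0,0,0,0,8.78],[0.4,0,0,0,0,0,8.78]]

```text
t: 5.98
ee_pos: [624.6, -157.2, 74.6]
orientation: [0.005, 1.571, -0.005]
ft_force: [-0.3, -0.1, -0.3]
width: 83.4
```

Call:
servo_tool:
  plan:
    - [[-2,0,0,0,0,0,8.78],[-5,0,0,0,0,0,8.78],[-8.5,0,0,0,0,0,8.78],[-12,0,0,0,0,0,8.78],[-15,0,0,0,0,0,8.78],[-15,0,0,0,0,0,8.78]]

```text
t: 6.48
ee_pos: [628.0, -158.1, 231.7]
orientation: [0.003, 1.56, -0.007]
ft_force: [1.9, -0.4, 1.0]
width: 88.0
```

Run:
```python
from h import *
st()
cv2.imwrite('pics/s5.png',ctrl.get_image('scene')[:,:,::-1]);crop('pics/s5.png',180,180,140,105,5,'pics/s5c.png')
go([554,53,222],down(1.63))
```

```text
t 6.4833 P [ 628.  -158.1  231.7] x [ 0.01  -0.003 -1.   ] zyaw -0.006 q [-0.26  0.46  1.59  0.    1.09 -0.26] F [ 1.9 -0.4  1. ] w 88.0
shift cm [ 0.57 21.03 -7.4 ] turn [-1.636  0.004  0.007] dist 222.98538581547263 ang deg 93.7
```

View pics/s5c.png

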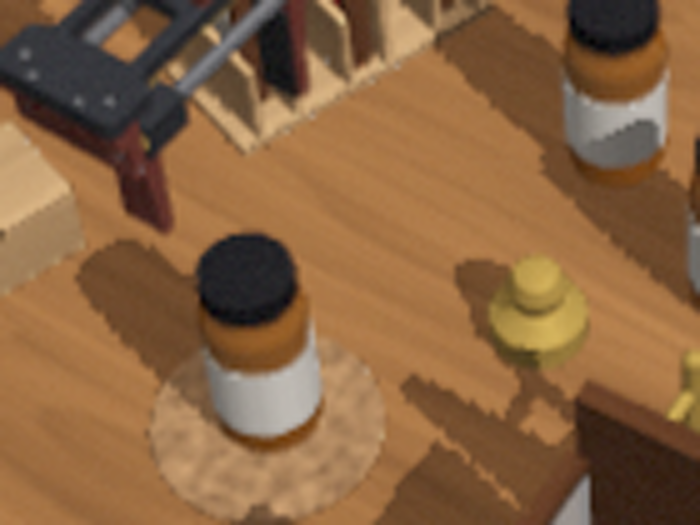

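The jar stands on the mat, its foot near the mat's centre (265,430). Next is the handle.

Call:
servo_tool:
  plan:
    - [[0.5,21,-7.8,-1.63,0,0,6],[0.5,21,-7.8,-1.63,0,0,6],[0.5,21,-7.8,-1.63,0,0,6],[0.5,21,-7.8,-1.63,0,0,6],[0.5,21,-7.8,-1.63,0,0,6],[0.5,21,-7.8,-1.63,0,0,6],[0.5,21,-7.8,-1.63,0,0,6],[0.5,21,-7.8,-1.63,0,0,6]]

```text
t: 7.2
ee_pos: [546.3, 54.7, 218.1]
orientation: [-0.781, 1.428, 0.783]
ft_force: [-0.1, -1.1, -1.0]
width: 60.1
```

Run:
```python
from h import *
st(); go([554,53,222],down(1.63))
```

```text
t 7.2 P [546.3  54.7 218.1] x [-0.003 -0.    -1.   ] zyaw 1.003 q [ 0.08  0.34  1.81  0.    0.99 -0.92] F [-0.1 -1.1 -1. ] w 60.1
shift cm [-0.39 -0.74  0.27] turn [-0.627 -0.001 -0.003] dist 8.789453368223146 ang deg 35.9
```

Call:
servo_tool:
  plan:
    - [[-0.4,-0.7,0.3,-0.6,0,0,6],[-0.4,-0.7,0.3,-0.6,0,0,6],[-0.4,-0.7,0.3,-0.6,0,0,6],[-0.4,-0.7,0.3,-0.63,0,0,6],[-0.4,-0.7,0.3,-0.63,0,0,6],[-0.4,-0.7,0.3,-0.63,0,0,6],[-0.4,-0.7,0.3,-0.63,0,0,6]]

```text
t: 7.78
ee_pos: [554.6, 51.9, 222.4]
orientation: [-1.245, 1.187, 1.247]
ft_force: [-0.1, 0.8, -0.3]
width: 60.1
```

Run:
```python
from h import *
st()
cv2.imwrite('pics/w6.png',ctrl.get_image('wrist')[:,:,::-1])
print(proj('wrist',[[554,53,140],[554,53,62],[594.5,18,140],[704.5,28.5,165],[692.5,238,165]]))
```

```text
t 7.7833 P [554.6  51.9 222.4] x [-0.002 -0.    -1.   ] zyaw 1.621 q [ 0.07  0.34  1.79  0.    1.01 -1.55] F [-0.1  0.8 -0.3] w 60.1
[[322.54065422 256.45162953]
 [321.9638158  225.33280811]
 [259.30691676 319.83946728]
 [268.99439176 508.61919092]
 [621.95445274 505.83662641]]
```

View pics/w6.png

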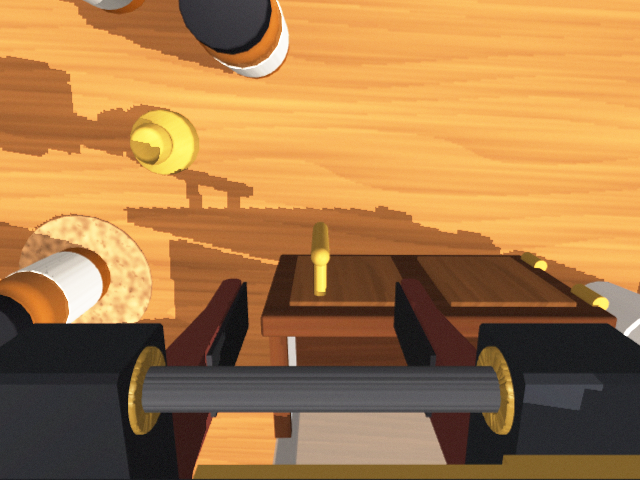

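The handle's top is at (321,256), predicted (322,256), and the door's free top corner at (263,318), predicted (259,320); both agree. I descend and grip.

Call:
servo_tool:
  plan:
    - [[3,0,0.1,0,0,0,6],[6,0,0.1,0,0,0,6],[9,0,0.1,0,0,0,6],[11,0,0.1,0,0,0,6],[11,0,0.1,0,0,0,6],[11,0,0.1,0,0,0,0.5],[11,0,0.1,0,0,0,0.5],[11,0,0.1,0,0,0,0.5]]

```text
t: 8.5
ee_pos: [556.5, 53.1, 115.2]
orientation: [-1.249, 1.182, 1.246]
ft_force: [-0.1, -0.0, 0.1]
width: 43.5
```

Call:
servo_tool:
  plan:
    - [[0,0,0,0,0,0,0.5],[0,0,0,0,0,0,0.5],[0,0,0,0,0,0,0.5]]

```text
t: 8.75
ee_pos: [555.8, 53.0, 114.6]
orientation: [-1.249, 1.182, 1.247]
ft_force: [0.6, 0.7, -0.5]
width: 23.5
```

```bash
cat > door.py <<'E'
from h import *
import sys
# arc waypoints in the current tool frame
yaw=0.057; H=np.array([583.7,231.9])
o,P,Q=pose(); st()
r=P[:2]-H; print('radius',np.hypot(*r),'ang',np.arctan2(r[1],r[0]))
th0=float(sys.argv[1]) # current door est
for a in np.arange(float(sys.argv[2]),float(sys.argv[3])+1e-6,float(sys.argv[4])):
    d=a-th0; c,s=np.cos(-d),np.sin(-d); n=H+np.array([[c,-s],[s,c]])@r
    sh=Q.inv().apply(np.r_[n-P[:2],0])/10; print(a.round(2),'shift',sh.round(2),n.round(0))
E
python3 door.py 0.03 0.1 1.75 0.07
```

```text
t 8.75 P [555.8  53.  114.6] x [ 0.002  0.    -1.   ] zyaw 1.624 q [ 0.07  0.5   1.86  0.    0.79 -1.55] F [ 0.6  0.7 -0.5] w 23.5
radius 181.02190146841608 ang -1.7255641131680584
0.1 shift [-0.    1.23  0.3 ] [543.  55.]
0.17 shift [-0.    2.44  0.69] [531.  59.]
0.24 shift [-0.01  3.61  1.17] [519.  63.]
0.31 shift [-0.01  4.75  1.72] [507.  68.]
0.38 shift [-0.01  5.85  2.35] [496.  73.]
0.45 shift [-0.01  6.9   3.06] [485.  80.]
0.52 shift [-0.01  7.9   3.84] [475.  87.]
0.59 shift [-0.01  8.84  4.69] [465.  95.]
0.66 shift [-0.02  9.72  5.6 ] [456. 104.]
0.73 shift [-0.02 10.53  6.57] [447. 113.]
0.8 shift [-0.02 11.28  7.6 ] [439. 123.]
0.87 shift [-0.02 11.95  8.67] [432. 133.]
0.94 shift [-0.02 12.54  9.79] [425. 144.]
1.01 shift [-0.02 13.06 10.95] [420. 155.]
1.08 shift [-0.02 13.49 12.14] [415. 167.]
1.15 shift [-0.02 13.84 13.36] [411. 179.]
1.22 shift [-0.02 14.1  14.6 ] [407. 191.]
1.29 shift [-0.02 14.27 15.85] [405. 204.]
1.36 shift [-0.02 14.36 17.11] [403. 216.]
1.43 shift [-0.02 14.36 18.38] [403. 229.]
1.5 shift [-0.02 14.27 19.65] [403. 242.]
1.57 shift [-2.000e-02  1.409e+01  2.090e+01] [404. 254.]
1.64 shift [-2.000e-02  1.382e+01  2.214e+01] [406. 267.]
1.71 shift [-2.000e-02  1.347e+01  2.335e+01] [409. 279.]
```

Call:
servo_tool:
  plan:
    - [[0,0,0,0,0,0,0.5],[0,0,0,0,0,0,0.5],[0,0,0,0,0,0,0.5]]

```text
t: 9.0
ee_pos: [555.1, 51.6, 114.1]
orientation: [-1.25, 1.185, 1.248]
ft_force: [-1.9, -9.2, 4.6]
width: 10.5
```

Call:
servo_tool:
  plan:
    - [[0,1.23,0.3,0.07,0,0,0.5],[0,2.44,0.69,0.14,0,0,0.5],[0,3.61,1.17,0.21,0,0,0.5],[0,4.75,1.72,0.28,0,0,0.5],[0,5.85,2.35,0.35,0,0,0.5],[0,6.9,3.06,0.42,0,0,0.5],[0,7.9,3.84,0.49,0,0,0.5]]

```text
t: 9.58
ee_pos: [473.7, 86.8, 114.0]
orientation: [-0.879, 1.386, 0.878]
ft_force: [-0.2, -1.4, 3.0]
width: 10.7
```

```bash
python3 door.py 0.5 0.57 1.75 0.07
python3 - <<'E'
from h import *
cv2.imwrite('pics/s7.png',ctrl.get_image('scene')[:,:,::-1])
E
```

```text
t 9.5833 P [473.7  86.8 114. ] x [-0.    -0.001 -1.   ] zyaw 1.13 q [ 0.16  0.41  2.02 -0.    0.71 -0.97] F [-0.2 -1.4  3. ] w 10.7
radius 182.0711221250875 ang -2.21940583838929
0.57 shift [-0.    1.24  0.31] [464.  95.]
0.64 shift [-0.    2.45  0.7 ] [455. 104.]
0.71 shift [-0.    3.63  1.17] [446. 113.]
0.78 shift [-0.    4.78  1.73] [438. 123.]
0.85 shift [-0.    5.88  2.37] [431. 133.]
0.92 shift [-0.    6.94  3.08] [424. 144.]
0.99 shift [-0.    7.94  3.87] [418. 156.]
1.06 shift [-0.    8.89  4.72] [413. 167.]
1.13 shift [-0.    9.77  5.63] [409. 179.]
1.2 shift [-1.000e-02  1.059e+01  6.610e+00] [406. 192.]
1.27 shift [-1.000e-02  1.134e+01  7.640e+00] [404. 204.]
1.34 shift [-1.000e-02  1.202e+01  8.720e+00] [402. 217.]
1.41 shift [-1.000e-02  1.261e+01  9.850e+00] [402. 230.]
1.48 shift [-1.000e-02  1.313e+01  1.101e+01] [402. 242.]
1.55 shift [-1.000e-02  1.356e+01  1.221e+01] [403. 255.]
1.62 shift [-1.000e-02  1.391e+01  1.344e+01] [405. 268.]
1.69 shift [-1.000e-02  1.418e+01  1.468e+01] [408. 280.]
```

View pics/s7.png

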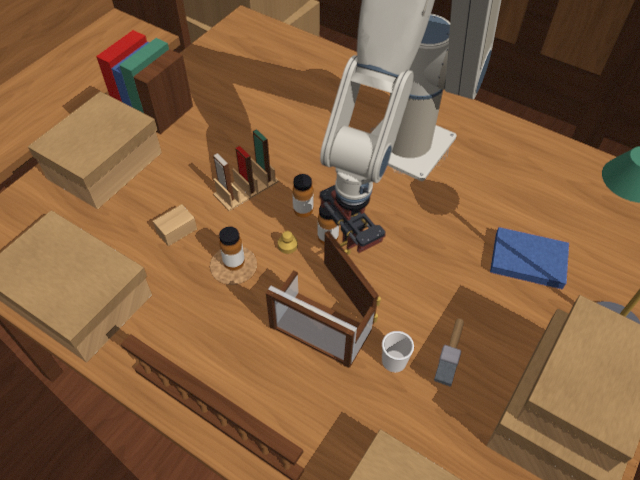

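The door, with its top edge from (327,240) to (375,295), is at about 0.5 rad with the gripper on the handle. I continue the swing.

Call:
servo_tool:
  plan:
    - [[0,1.24,0.31,0.07,0,0,0.5],[0,2.45,0.7,0.14,0,0,0.5],[0,3.63,1.17,0.21,0,0,0.5],[0,4.78,1.73,0.28,0,0,0.5],[0,5.88,2.37,0.35,0,0,0.5],[0,6.94,3.08,0.42,0,0,0.5],[0,7.94,3.87,0.49,0,0,0.5],[0,8.89,4.72,0.56,0,0,0.5]]

```text
t: 10.3
ee_pos: [414.8, 168.3, 114.1]
orientation: [-0.447, 1.521, 0.447]
ft_force: [5.1, 0.7, -4.7]
width: 10.6
```

```bash
python3 door.py 1.06 1.13 1.76 0.07
```

```text
t 10.3 P [414.8 168.3 114.1] x [ 0.003  0.001 -1.   ] zyaw 0.571 q [ 0.36  0.37  2.1  -0.    0.67 -0.21] F [ 5.1  0.7 -4.7] w 10.6
radius 180.49162697239413 ang -2.781575384984269
1.13 shift [0.   1.23 0.31] [411. 180.]
1.2 shift [0.   2.43 0.7 ] [408. 193.]
1.27 shift [0.   3.6  1.18] [405. 205.]
1.34 shift [0.   4.73 1.73] [404. 217.]
1.41 shift [0.   5.82 2.37] [403. 230.]
1.48 shift [0.   6.87 3.07] [404. 243.]
1.55 shift [0.01 7.86 3.85] [405. 255.]
1.62 shift [0.01 8.8  4.7 ] [407. 268.]
1.69 shift [0.01 9.67 5.61] [410. 280.]
1.76 shift [1.000e-02 1.048e+01 6.580e+00] [414. 292.]
```

Call:
servo_tool:
  plan:
    - [[0,1.23,0.31,0.07,0,0,0.5],[0,2.43,0.7,0.14,0,0,0.5],[0,3.6,1.18,0.21,0,0,0.5],[0,4.73,1.73,0.28,0,0,0.5],[0,5.82,2.37,0.35,0,0,0.5],[0,6.87,3.07,0.42,0,0,0.5],[0,7.86,3.85,0.49,0,0,0.5],[0,8.8,4.7,0.56,0,0,0.5]]

```text
t: 10.97
ee_pos: [409.0, 268.2, 114.1]
orientation: [-0.008, 1.564, 0.011]
ft_force: [18.8, -5.5, -11.4]
width: 10.4
```

Call:
servo_tool:
  plan:
    - [[0,0.6,0.1,0.03,0,0,0.5],[0,0.6,0.1,0.03,0,0,0.5],[0,0.6,0.1,0.03,0,0,3.5],[0,0.6,0.1,0.03,0,0,3.5],[0,0.6,0.1,0.03,0,0,3.5],[0,0.6,0.1,0.03,0,0,3.5],[0,0.6,0.1,0.03,0,0,3.5]]

```text
t: 11.55
ee_pos: [406.1, 272.8, 113.7]
orientation: [0.012, 1.571, -0.013]
ft_force: [-0.3, -0.5, 0.5]
width: 34.5
```

Run:
```python
from h import *
st()
cv2.imwrite('pics/s8.png',ctrl.get_image('scene')[:,:,::-1]);crop('pics/s8.png',260,170,200,150,4,'pics/s8c.png')
```

```text
t 11.55 P [406.1 272.8 113.7] x [-0. -0. -1.] zyaw -0.016 q [0.57 0.42 2.01 0.   0.71 0.58] F [-0.3 -0.5  0.5] w 34.5
```

View pics/s8c.png

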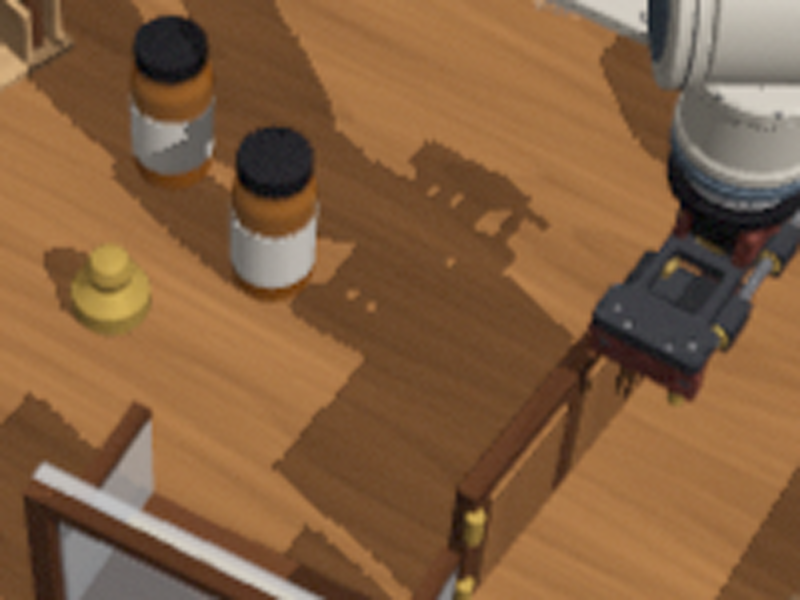

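The door stands at about a right angle and the fingers are open around the bar. I lift off and travel to the rack.

Call:
servo_tool:
  plan:
    - [[-3,0,0,0,0,0,3.5],[-7,0,0,0,0,0,3.5],[-11,0,0,0,0,0,5],[-15,0,0,0,0,0,8.78],[-15,-4,0.5,0,0,0,8.78],[-15,-8,1,0,0,0,8.78],[-15,-12,1.5,-0.1,0,0,8.78],[-15,-16,2,-0.2,0,0,8.78]]

```text
t: 12.27
ee_pos: [423.3, 113.3, 264.1]
orientation: [-0.145, 1.565, 0.145]
ft_force: [0.8, 0.7, -0.3]
width: 71.6
```

Run:
```python
from h import *
st()
cv2.imwrite('pics/s9.png',ctrl.get_image('scene')[:,:,::-1]);crop('pics/s9.png',260,170,200,150,4,'pics/s9c.png')
go([375,-200,262],down(1.0))
```

```text
t 12.2667 P [423.3 113.3 264.1] x [ 0.001  0.    -1.   ] zyaw 0.185 q [ 0.23  0.11  2.   -0.    1.04  0.05] F [ 0.8  0.7 -0.3] w 71.6
shift cm [  0.27 -29.29 -10.68] turn [-0.806 -0.002  0.003] dist 311.73778722059285 ang deg 46.2
```

View pics/s9c.png

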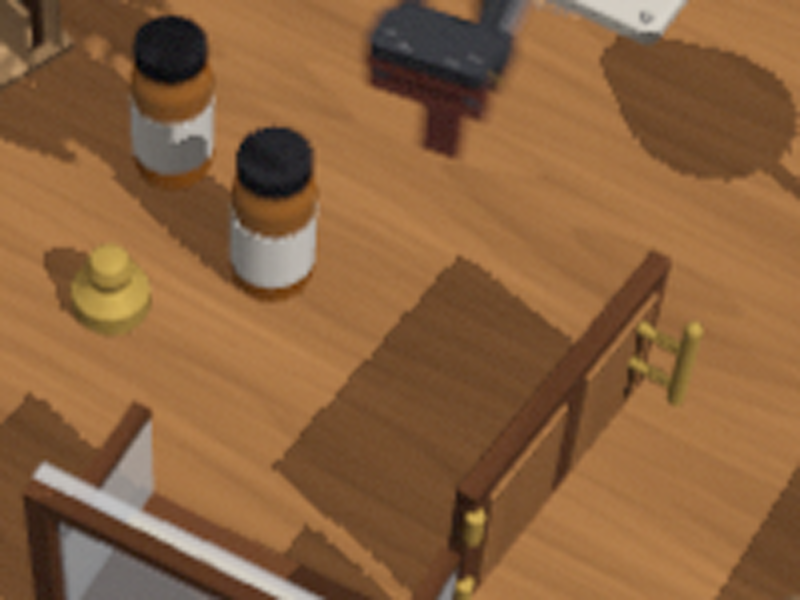

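Run:
```python
from h import *
a=onz('scene',(694/4+260,330/4+170),140); b=onz('scene',(656/4+260,255/4+170),140); print(a,b)
H=np.array([583.7,231.9]); r=a[:2]-H; ang=np.arctan2(r[1],r[0])
sh=np.arctan2(-175,-35)+0.057
print('door',(sh-ang)%(2*np.pi),np.hypot(*r))
```

```text
[410.74221139 274.87993604 140.        ] [374.32843692 231.14712963 140.        ]
door 1.6739667625362333 178.2180449389445
```

Call:
servo_tool:
  plan:
    - [[0,-4,-1.4,-0.12,0,0,8.78],[0,-8,-2.9,-0.24,0,0,8.78],[0,-12,-4.4,-0.36,0,0,8.78],[0,-16,-5.8,-0.48,0,0,8.78],[0,-20,-7.3,-0.6,0,0,8.78],[0,-24,-8.8,-0.72,0,0,8.78],[0,-28,-10.2,-0.8,0,0,8.78],[0,-29.3,-10.7,-0.8,0,0,8.78]]

```text
t: 12.98
ee_pos: [376.0, -161.4, 263.9]
orientation: [-0.765, 1.431, 0.765]
ft_force: [1.5, 0.6, 0.0]
width: 87.7
```

Run:
```python
from h import *
st()
go([344.5,-268.5,255],down(1.19))
```

```text
t 12.9833 P [ 376.  -161.4  263.9] x [ 0.001  0.    -1.   ] zyaw 0.982 q [-0.43  0.06  2.05  0.    1.03 -1.42] F [1.5 0.6 0. ] w 87.7
shift cm [  0.88  -3.34 -10.66] turn [-0.208  0.     0.   ] dist 112.00617101904244 ang deg 11.9
```

Call:
servo_tool:
  plan:
    - [[0.9,-1.3,-4,-0.1,0,0,8.78],[0.9,-2.6,-8,-0.2,0,0,8.78],[0.9,-3.3,-10.7,-0.21,0,0,8.78],[0.9,-3.3,-10.7,-0.21,0,0,8.78],[0.9,-3.3,-10.7,-0.21,0,0,8.78],[0.9,-3.3,-10.7,-0.21,0,0,8.78]]

```text
t: 13.48
ee_pos: [343.7, -267.1, 254.5]
orientation: [-0.919, 1.367, 0.921]
ft_force: [-1.2, 0.0, 0.3]
width: 87.6
```

Run:
```python
from h import *
st()
cv2.imwrite('pics/w10.png',ctrl.get_image('wrist')[:,:,::-1])
print(proj('wrist',[[344.5,-268.5,168],[403.5,-281,148],[457,-313,148]]))
```

```text
t 13.4833 P [ 343.7 -267.1  254.5] x [-0.     0.001 -1.   ] zyaw 1.185 q [-0.69  0.11  2.01  0.    1.02 -1.87] F [-1.2  0.   0.3] w 87.6
[[318.67451922 257.4533805 ]
 [335.08878188 335.32289236]
 [320.45491062 416.53460664]]
```

View pics/w10.png

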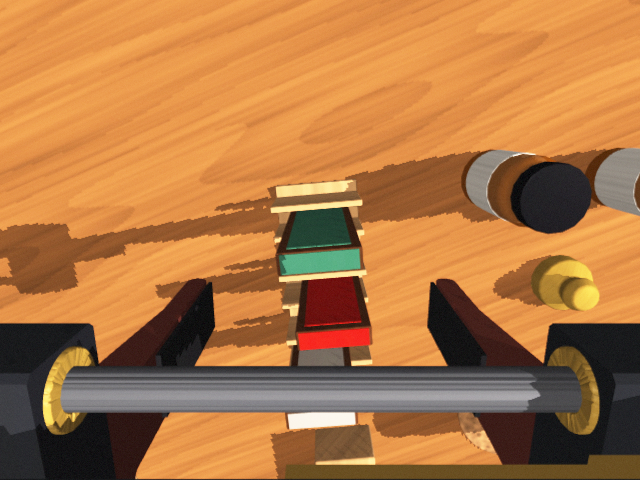

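Run:
```python
from h import *
c=cal('wrist')
crop('pics/w10.png',240,160,160,120,5,'pics/w10c.png')
```

```text
(no output)
```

View pics/w10c.png

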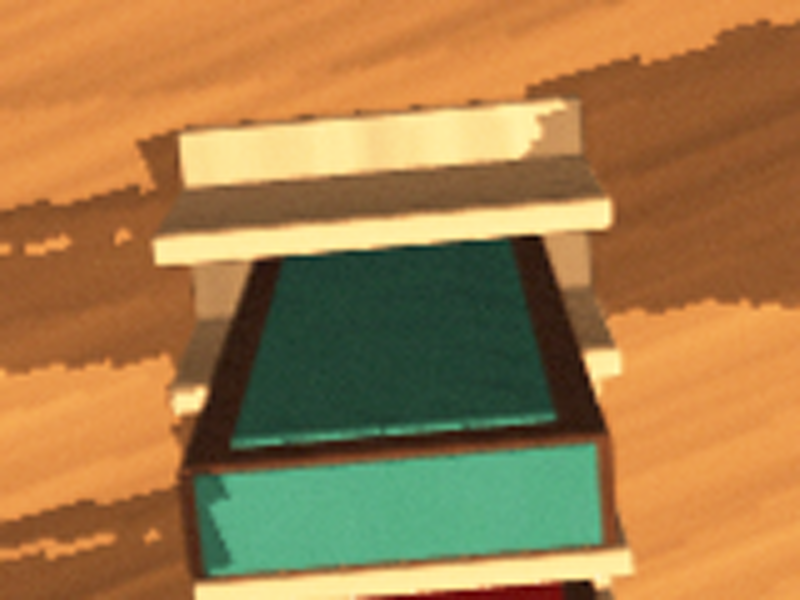

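Run:
```python
from h import *
c=cal('wrist'); p=[onz('wrist',(u/5+240,v/5+160),168,c) for u,v in [(185,472),(605,435),(195,580),(612,548)]]
p=np.array(p);print(p.round(1),p.mean(0)); d=p[1]-p[0]+p[3]-p[2]; yaw=np.arctan2(d[1],d[0]); print(yaw)
for v in [((155,265),(612,224),60),((180,132),(578,98),8)]:
    a,b,z=v; q=[onz('wrist',(u/5+240,w/5+160),z,c) for u,w in (a,b)]; d=q[1]-q[0]; print(np.arctan2(d[1],d[0]),np.linalg.norm(d))
yaw=(yaw+np.pi)%(2*np.pi)-np.pi
go([p[:,0].mean(),p[:,1].mean(),138],down(yaw))
```

```text
[[ 333.9 -289.8  168. ]
 [ 347.8 -243.9  168. ]
 [ 346.3 -294.   168. ]
 [ 360.8 -247.9  168. ]] [ 347.16947348 -268.90635856  168.        ]
1.2711955735008242
1.276079236959184 74.3893336209025
1.270538297809693 73.44169972898489
shift cm [11.65 -0.39 -0.09] turn [-0.085  0.    -0.001] dist 116.59659363321978 ang deg 4.9
```

Call:
servo_tool:
  plan:
    - [[2,-0.3,-0.1,-0.085,0,0,8.78],[5,-0.3,-0.1,-0.085,0,0,8.78],[8,-0.3,-0.1,-0.085,0,0,8.78],[10.5,-0.3,-0.1,-0.085,0,0,8.78],[12.2,-0.3,-0.1,-0.085,0,0,8.78],[12.2,-0.3,-0.1,-0.085,0,0,8.78],[12.2,-0.3,-0.1,-0.085,0,0,4],[12.2,-0.3,-0.1,-0.085,0,0,4]]

```text
t: 14.2
ee_pos: [347.3, -269.3, 133.6]
orientation: [-0.988, 1.335, 0.986]
ft_force: [-0.6, 0.4, -0.7]
width: 77.6
```

Call:
servo_tool:
  plan:
    - [[0,0,0,0,0,0,4],[0,0,0,0,0,0,4],[0,0,0,0,0,0,4],[0,0,0,0,0,0,4],[0,0,0,0,0,0,4]]

```text
t: 14.62
ee_pos: [346.7, -269.9, 133.3]
orientation: [-0.986, 1.336, 0.984]
ft_force: [0.1, 0.3, 5.3]
width: 49.7
```

Run:
```python
from h import *
st()
cv2.imwrite('pics/s11.png',ctrl.get_image('scene')[:,:,::-1]);crop('pics/s11.png',200,70,160,120,5,'pics/s11c.png')
```

```text
t 14.6167 P [ 346.7 -269.9  133.3] x [ 0.001 -0.001 -1.   ] zyaw 1.271 q [-0.69  0.32  2.1   0.    0.71 -1.96] F [0.1 0.3 5.3] w 49.7
```

View pics/s11c.png

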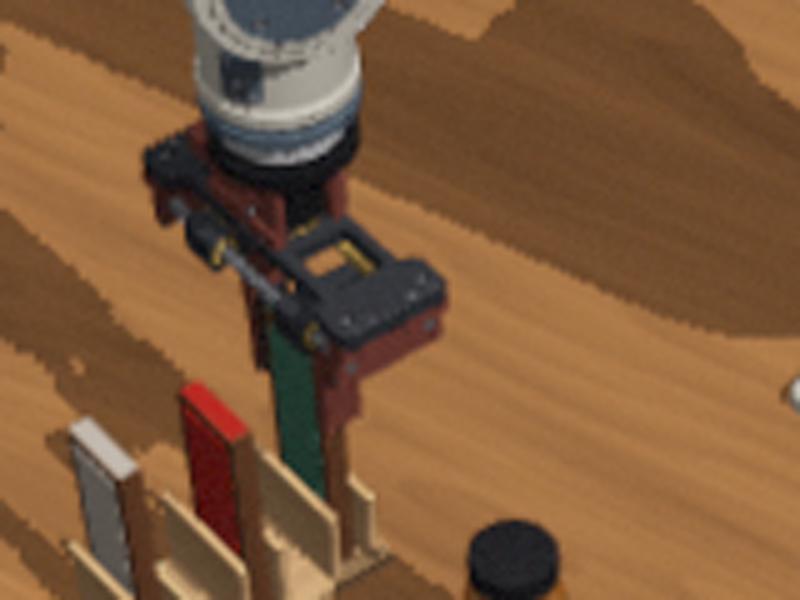

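Gripped with a width of 49.7 mm. I lift it straight out and travel.

Call:
servo_tool:
  plan:
    - [[-2,0,0,0,0,0,4],[-5,0,0,0,0,0,4],[-8,0,0,0,0,0,4],[-11,0,0,0,0,0,4],[-14,0,0,0,0,0,4],[-17,0,0,0,0,0,4],[-20,0,0,0,0,0,4],[-21,0,0,0,0,0,4]]

```text
t: 15.33
ee_pos: [347.4, -270.6, 346.7]
orientation: [-0.99, 1.335, 0.98]
ft_force: [0.1, -0.4, -0.6]
width: 49.6
```

Run:
```python
from h import *
st(); go([600,100,345],down(1.628))
cv2.imwrite('pics/w12.png',ctrl.get_image('wrist')[:,:,::-1])
cv2.imwrite('pics/s12.png',ctrl.get_image('scene')[:,:,::-1])
cv2.imwrite('pics/d12.png',ctrl.get_image('side')[:,:,::-1])
```

```text
t 15.3333 P [ 347.4 -270.6  346.7] x [ 0.005 -0.004 -1.   ] zyaw 1.271 q [-0.69  0.01  1.9  -0.    1.23 -1.96] F [ 0.1 -0.4 -0.6] w 49.6
shift cm [  0.14 -13.18  42.87] turn [-0.357 -0.003  0.005] dist 448.45351964288545 ang deg 20.5
```

View pics/w12.png

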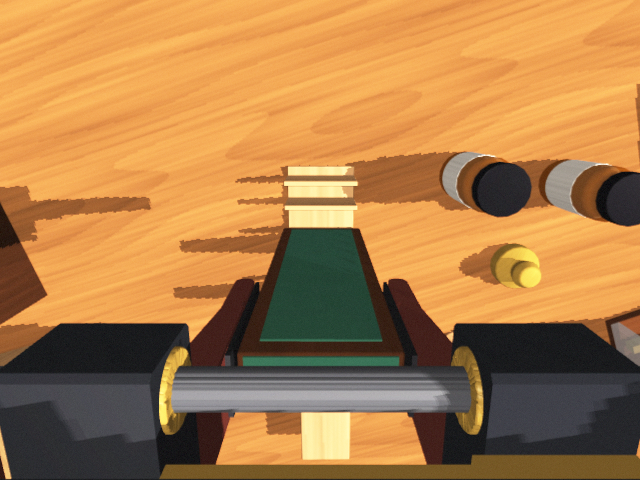

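View pics/d12.png

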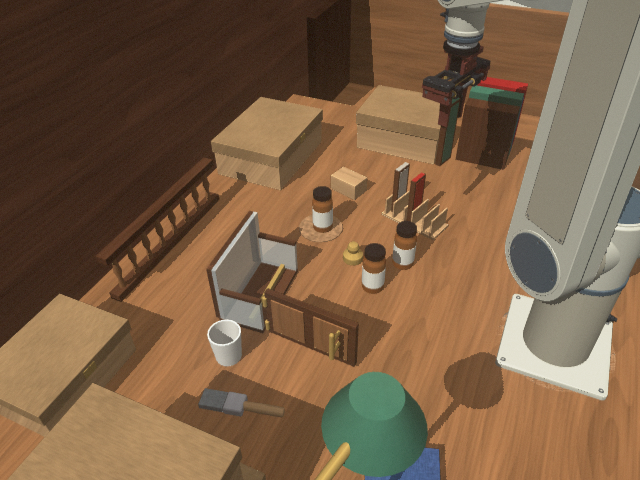

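Run:
```python
from h import *
crop('pics/s12.png',255,255,140,105,5,'pics/s12c.png')
crop('pics/d12.png',200,205,140,105,5,'pics/d12c.png')
c=cal('wrist');o,P,Q=pose();print(P)
for off in (-4,-2,0,2,4):
    for sgn in (1,-1):
        pts=P+Q.apply([[125.3,off+7*sgn,-25],[125.3,off+7*sgn,25],[-34.7,off+7*sgn,-25],[-34.7,off+7*sgn,25]])
        print(off,sgn,proj('wrist',pts,c).round(1).tolist())
```

```text
[ 346.20485141 -269.50023143  342.23029831]
-4 1 [[283.0, 233.7], [359.2, 233.7], [237.8, 366.1], [407.1, 365.9]]
-4 -1 [[283.5, 254.2], [358.7, 254.1], [240.1, 407.1], [404.7, 406.9]]
-2 1 [[283.0, 230.8], [359.3, 230.7], [237.4, 360.0], [407.4, 359.8]]
-2 -1 [[283.5, 251.3], [358.8, 251.2], [239.8, 401.4], [405.0, 401.2]]
0 1 [[282.9, 227.8], [359.4, 227.7], [237.1, 353.9], [407.8, 353.7]]
0 -1 [[283.4, 248.4], [358.9, 248.3], [239.4, 395.6], [405.4, 395.4]]
2 1 [[282.8, 224.8], [359.4, 224.8], [236.7, 347.8], [408.1, 347.6]]
2 -1 [[283.3, 245.5], [359.0, 245.4], [239.1, 389.8], [405.7, 389.6]]
4 1 [[282.7, 221.8], [359.5, 221.8], [236.4, 341.6], [408.5, 341.4]]
4 -1 [[283.2, 242.6], [359.0, 242.5], [238.8, 384.0], [406.0, 383.7]]
```

View pics/s12c.png

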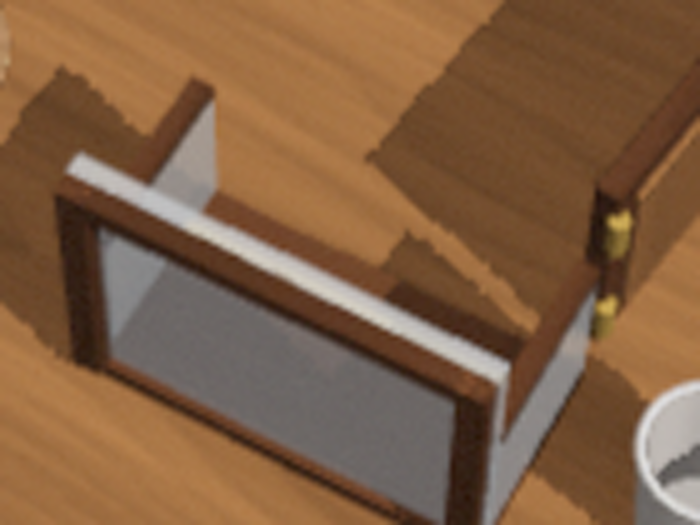

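View pics/d12c.png

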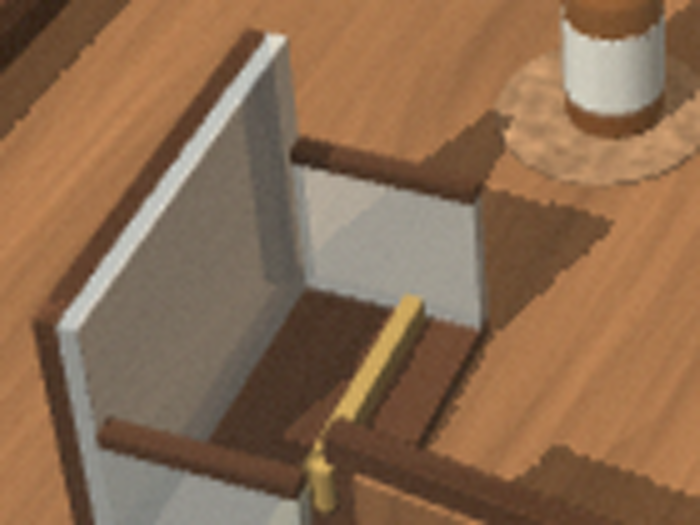

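```bash
cat > fit.py <<'E'
from h import *
from scipy.optimize import least_squares
f=lambda u,v,a:(u/5+a[0],v/5+a[1])
S=(255,255);D=(200,205)
obs=[('scene',f(82,153,S),(40,-105,165)),('scene',f(508,362,S),(40,105,165)),
('side',f(287,38,D),(40,-105,165)),('side',f(75,330,D),(40,105,165)),
('side',f(403,297,D),(-16,-93,26)),('side',f(425,303,D),(-26,-93,26)),('side',f(485,330,D),(-55,-105,12)),('side',f(305,288,D),(40,-95,12))]
def W(p,X):
    c,s=np.cos(p[2]),np.sin(p[2]); return np.array([p[0]+c*X[0]-s*X[1],p[1]+s*X[0]+c*X[1],X[2]])
def res(p): return np.concatenate([proj(n,W(p,X))[0]-uv for n,uv,X in obs])
s=least_squares(res,[658,131,0.057],loss='soft_l1'); print(s.x); print(res(s.x).reshape(-1,2).round(1))
E
python3 fit.py
```

```text
[6.57117376e+02 1.30256551e+02 6.52607631e-02]
[[ 0.2  0.1]
 [ 0.8  0.9]
 [ 0.2 -0.1]
 [-0.3  0.4]
 [ 0.4 -0.3]
 [-0.3 -0.6]
 [ 0.6 -2.4]
 [ 0.3 -0.2]]
```

Call:
servo_tool:
  plan:
    - [[0,-1.1,3.6,-0.04,0,0,4],[0,-2.2,7.2,-0.08,0,0,4],[0,-3.3,10.8,-0.12,0,0,4],[0,-4.4,14.4,-0.16,0,0,4],[0,-5.5,18,-0.2,0,0,4],[0,-6.6,21.6,-0.24,0,0,4],[0,-7.7,25.2,-0.28,0,0,4],[0,-8.8,28.8,-0.32,0,0,4]]

```text
t: 16.15
ee_pos: [515.0, -18.5, 339.6]
orientation: [-1.223, 1.202, 1.229]
ft_force: [0.1, 0.3, -1.4]
width: 50.0
```

Run:
```python
from h import *
st(); go([600,120,345],down(1.628))
```

```text
t 16.15 P [515.  -18.5 339.6] x [-0.005  0.    -1.   ] zyaw 1.593 q [-0.06  0.15  1.76 -0.    1.24 -1.65] F [ 0.1  0.3 -1.4] w 50.0
shift cm [-0.57 -8.8  13.66] turn [-0.035  0.    -0.005] dist 162.62042976735012 ang deg 2.0
```

```bash
cat >> h.py <<'E'
CASE=(657.1,130.3,0.065)
def tgt(fx,fz,th,fy=0,L=125.3):
    a=CASE[2]; xc=np.array([np.cos(a),np.sin(a),0]); yc=np.array([-np.sin(a),np.cos(a),0]); zu=np.array([0,0,1.])
    up=np.sin(th)*xc+np.cos(th)*zu
    foot=np.array([CASE[0],CASE[1],0])+fx*xc+fy*yc+fz*zu
    X=-up; Z=yc; Y=np.cross(Z,X)
    return foot+L*up, R.from_matrix(np.c_[X,Y,Z])
def where(L=125.3):
    o,P,Q=pose(); m=Q.as_matrix(); f=P+L*m[:,0]; a=CASE[2]; c,s=np.cos(a),np.sin(a); d=f-[CASE[0],CASE[1],0]
    up=-m[:,0]; print('foot case x %.1f y %.1f z %.1f tilt %.3f side %.3f'%(c*d[0]+s*d[1],-s*d[0]+c*d[1],d[2],np.arctan2(up[0]*c+up[1]*s,up[2]),-s*up[0]+c*up[1]),'yawerr %.3f'%(np.arctan2(m[1,2],m[0,2])-a-np.pi/2))
E
python3 - <<'E'
from h import *
where(); go(*tgt(3,190,0.15));
E
```

```text
foot case x -152.0 y -139.2 z 214.3 tilt 0.005 side -0.000 yawerr -0.043
shift cm [  2.5  -16.72  14.65] turn [-0.042  0.004  0.145] dist 223.73834802141062 ang deg 8.7
```

Call:
servo_tool:
  plan:
    - [[0,-2.5,2.2,-0.01,0,0,4],[0,-5,4.4,-0.02,0,0,4],[0,-7.5,6.6,-0.03,0,0.03,4],[0,-10,8.8,-0.04,0,0.06,4],[0,-12.5,11,-0.04,0,0.09,4],[0,-15,13.2,-0.04,0,0.12,4],[0.5,-16.7,14.6,-0.04,0,0.145,4],[1,-16.7,14.6,-0.04,0,0.145,4]]

```text
t: 16.82
ee_pos: [681.3, 131.7, 327.3]
orientation: [-1.182, 1.29, 1.366]
ft_force: [-2.5, -0.4, -2.0]
width: 49.8
```

Call:
servo_tool:
  plan:
    - [[0,0,0,0,0,0,4],[0,0,0,0,0,0,4],[0,0,0,0,0,0,4]]

```text
t: 17.07
ee_pos: [678.4, 128.1, 331.7]
orientation: [-1.181, 1.29, 1.361]
ft_force: [-0.1, 0.0, -1.5]
width: 49.9
```

Run:
```python
from h import *
st();where(); go(*tgt(3,180,0.15)); 
c=cal('wrist');cv2.imwrite('pics/w13.png',ctrl.get_image('wrist')[:,:,::-1])
cv2.imwrite('pics/d13.png',ctrl.get_image('side')[:,:,::-1]);crop('pics/d13.png',180,100,200,150,4,'pics/d13c.png')
a=CASE[2];w=lambda x,y,z:[CASE[0]+x*np.cos(a)-y*np.sin(a),CASE[1]+x*np.sin(a)+y*np.cos(a),z]
print(proj('wrist',[w(-16,-93,26),w(-26,-93,26),w(-16,93,26),w(-26,93,26),w(-55,-95,103),w(-55,-105,12),w(-55,105,12)],c).round(1))
np.set_printoptions(precision=6); import pickle; pickle.dump((c,),open('c13.pkl','wb'))
```

```text
t 17.0667 P [678.4 128.1 331.7] x [-0.146 -0.006 -0.989] zyaw 1.63 q [ 0.16  0.51  1.27  0.02  1.5  -1.47] F [-0.1  0.  -1.5] w 49.9
foot case x 2.8 y -3.2 z 207.7 tilt 0.147 side -0.003 yawerr -0.006
shift cm [ 2.74 -0.46  0.35] turn [-0.005  0.003  0.003] dist 27.995263941210943 ang deg 0.4
[[236.2 202.5]
 [235.9 193.1]
 [409.3 201.4]
 [409.5 192.1]
 [215.9 160.7]
 [226.6 166.5]
 [418.2 165.4]]
```

View pics/w13.png

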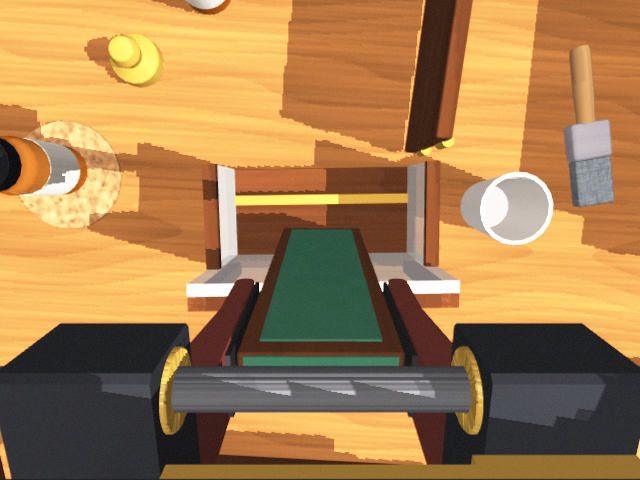

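View pics/d13c.png

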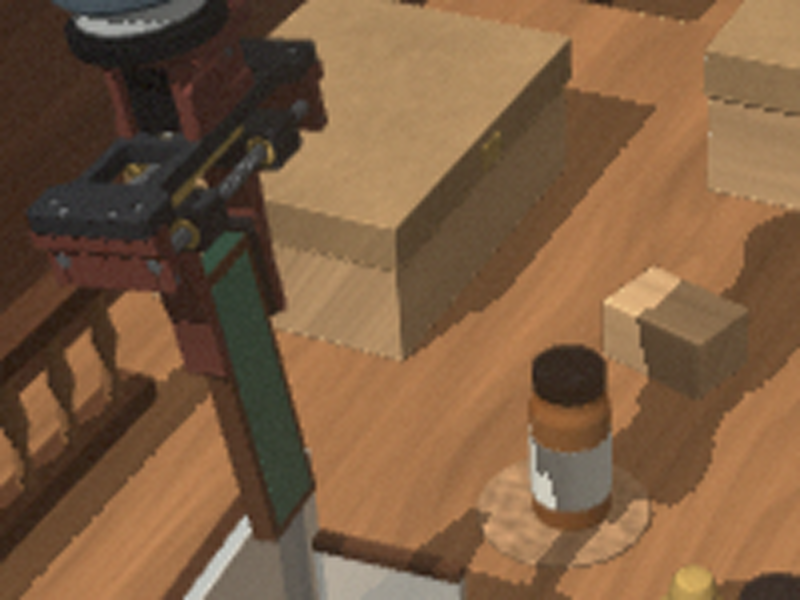

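Run:
```python
from h import *
crop('pics/w13.png',200,150,250,170,3,'pics/w13c.png')
```

```text
(no output)
```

View pics/w13c.png

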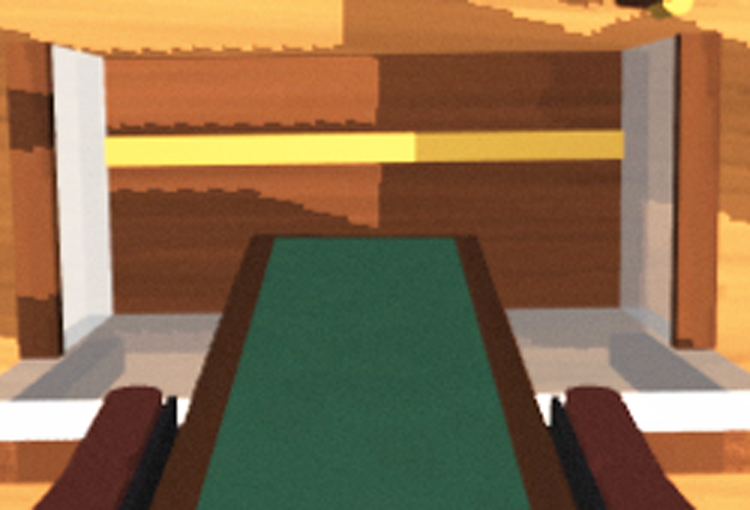

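```bash
sed -i 's/^CASE=.*/CASE=(658.9,129.0,0.065)/' h.py
python3 - <<'E'
from h import *
import pickle; c=pickle.load(open('c13.pkl','rb'))[0]
a=CASE[2];w=lambda x,y,z:[CASE[0]+x*np.cos(a)-y*np.sin(a),CASE[1]+x*np.sin(a)+y*np.cos(a),z]
print(proj('wrist',[w(-16,-93,26),w(-26,-93,26),w(-16,93,26),w(-26,93,26),w(40,-95,12),w(40,95,12),w(40,-95,165),w(40,95,165)],c).round(1))
where(); go(*tgt(3,195,.15)); go(*tgt(3,60,.15)); go(*tgt(3,25,.15))
E
```

```text
[[234.9 204.1]
 [234.6 194.8]
 [408.  203. ]
 [408.2 193.7]
 [237.  253.8]
 [406.3 252.7]
 [199.  283.1]
 [446.7 281.4]]
foot case x 1.8 y -1.8 z 209.1 tilt 0.145 side -0.004 yawerr -0.006
shift cm [ 1.38 -0.39  0.22] turn [-0.005  0.004  0.005] dist 14.466127344957302 ang deg 0.5
shift cm [14.74 -2.33  0.18] turn [-0.005  0.004  0.005] dist 149.20146920258244 ang deg 0.5
shift cm [18.2  -2.84  0.17] turn [-0.005  0.004  0.005] dist 184.1961297832636 ang deg 0.5
```

Call:
servo_tool:
  plan:
    - [[2.5,-0.3,0.17,0,0,0,4],[5.5,-0.7,0.17,0,0,0,4],[8.5,-1.1,0.17,0,0,0,4],[11.5,-1.55,0.17,0,0,0,4],[14,-1.9,0.17,0,0,0,4],[16,-2.2,0.17,0,0,0,4],[17.5,-2.43,0.17,0,0,0,4],[18.2,-2.54,0.17,0,0,0,4]]

```text
t: 17.83
ee_pos: [677.2, 130.5, 147.3]
orientation: [-1.181, 1.29, 1.361]
ft_force: [0.4, -0.6, -0.5]
width: 49.7
```

Call:
servo_tool:
  plan:
    - [[0,0,0,0,0,0,4],[0,0,0,0,0,0,4]]

```text
t: 18.0
ee_pos: [678.7, 131.0, 150.0]
orientation: [-1.183, 1.287, 1.359]
ft_force: [0.4, 0.6, -0.7]
width: 49.9
```

Run:
```python
from h import *
st();where(); go(*tgt(0,14,.15)); go(*tgt(-6,14,.19));
c=cal('wrist');cv2.imwrite('pics/w14.png',ctrl.get_image('wrist')[:,:,::-1])
cv2.imwrite('pics/d14.png',ctrl.get_image('side')[:,:,::-1]);crop('pics/d14.png',180,140,200,150,4,'pics/d14c.png')
```

```text
t 18.0 P [678.7 131.  150. ] x [-0.143 -0.006 -0.99 ] zyaw 1.631 q [ 0.17  0.67  1.42  0.02  1.19 -1.47] F [ 0.4  0.6 -0.7] w 49.9
foot case x 2.0 y 1.1 z 26.0 tilt 0.144 side -0.004 yawerr -0.005
shift cm [ 1.21 -0.05 -0.07] turn [-0.005  0.004  0.006] dist 12.165008938455959 ang deg 0.5
shift cm [ 1.31  0.04 -0.07] turn [-0.005  0.004  0.046] dist 13.148454449600429 ang deg 2.7
```

View pics/w14.png

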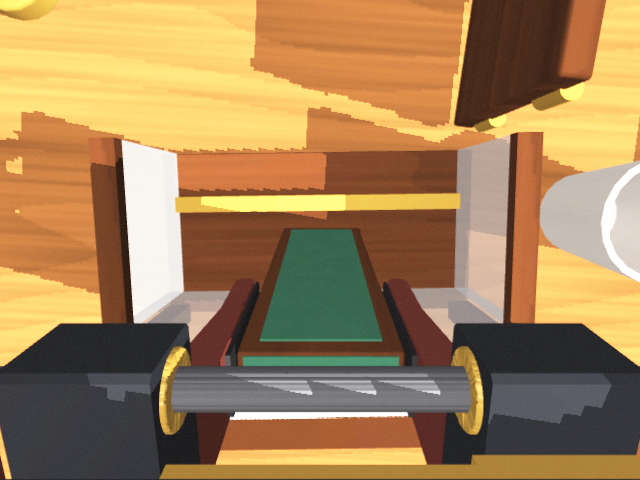

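View pics/d14c.png

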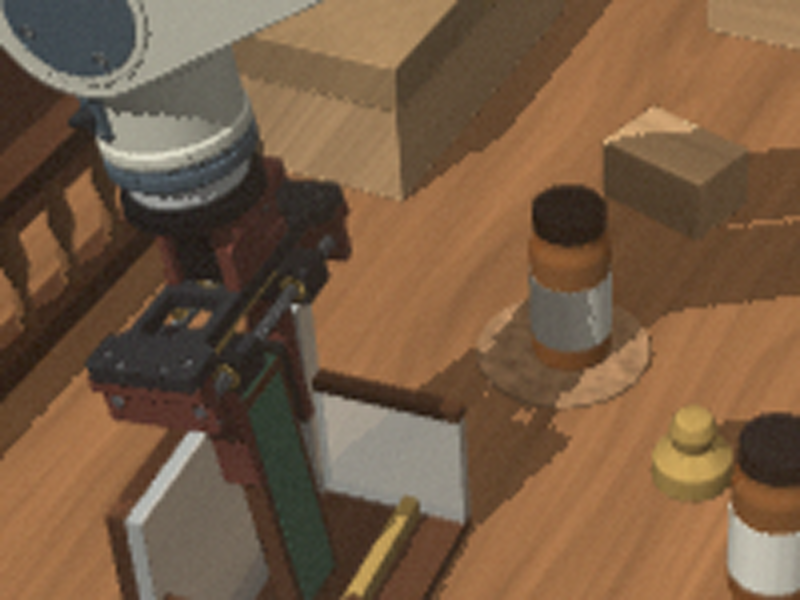

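The foot's front edge (row 228) is about 11 mm behind the strip's rear edge (row 211), which agrees with the computed position. I lower to the floor, slide towards the strip and tilt a little more.

Call:
servo_tool:
  plan:
    - [[0.5,-0.05,-0.07,0,0,0,4],[0.9,-0.05,-0.07,0,0,0.02,4],[1.1,0,-0.07,0,0,0.046,4],[1.25,0.06,-0.07,0,0,0.046,4],[1.35,0.12,-0.07,0,0,0.046,4],[1.35,0.12,-0.07,0,0,0.046,4],[1.35,0.12,-0.07,0,0,0.046,4]]

```text
t: 18.68
ee_pos: [675.8, 130.2, 136.4]
orientation: [-1.16, 1.321, 1.392]
ft_force: [-0.0, -0.3, 3.0]
width: 49.8
```

Run:
```python
from h import *
st();where(); go(*tgt(-7,13,.19))
cv2.imwrite('pics/w15.png',ctrl.get_image('wrist')[:,:,::-1]); crop('pics/w15.png',160,120,320,240,2.5,'pics/w15c.png')
```

```text
t 18.6833 P [675.8 130.2 136.4] x [-0.188 -0.008 -0.982] zyaw 1.631 q [ 0.16  0.71  1.4   0.02  1.22 -1.48] F [-0.  -0.3  3. ] w 49.8
foot case x -6.6 y 0.6 z 13.4 tilt 0.189 side -0.004 yawerr -0.005
shift cm [ 0.04  0.02 -0.01] turn [-0.004  0.004  0.001] dist 0.4990279600186106 ang deg 0.3
```

View pics/w15c.png

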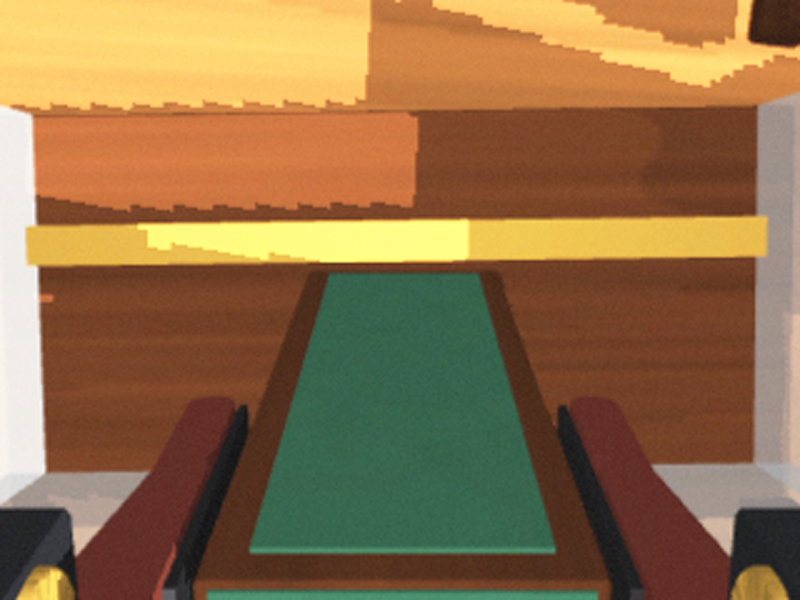

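The foot is on the floor (3 N) just behind the strip, centred between the walls. I release.

Call:
servo_tool:
  plan:
    - [[0,0,0,0,0,0,5.4],[0,0,0,0,0,0,6],[0,0,0,0,0,0,7],[0,0,0,0,0,0,8],[0,0,0,0,0,0,8.5],[0,0,0,0,0,0,8.5],[0,0,0,0,0,0,8.5],[0,0,0,0,0,0,8.5]]

```text
t: 19.4
ee_pos: [675.1, 130.2, 135.7]
orientation: [-1.159, 1.322, 1.393]
ft_force: [0.6, 0.6, -0.4]
width: 85.0
```

Run:
```python
from h import *
st();where()
cv2.imwrite('pics/w16.png',ctrl.get_image('wrist')[:,:,::-1])
cv2.imwrite('pics/d16.png',ctrl.get_image('side')[:,:,::-1]);crop('pics/d16.png',180,140,200,150,4,'pics/d16c.png')
```

```text
t 19.4 P [675.1 130.2 135.7] x [-0.19  -0.009 -0.982] zyaw 1.631 q [ 0.16  0.71  1.4   0.02  1.22 -1.48] F [ 0.6  0.6 -0.4] w 85.0
foot case x -7.6 y 0.7 z 12.7 tilt 0.191 side -0.004 yawerr -0.005
```

View pics/w16.png

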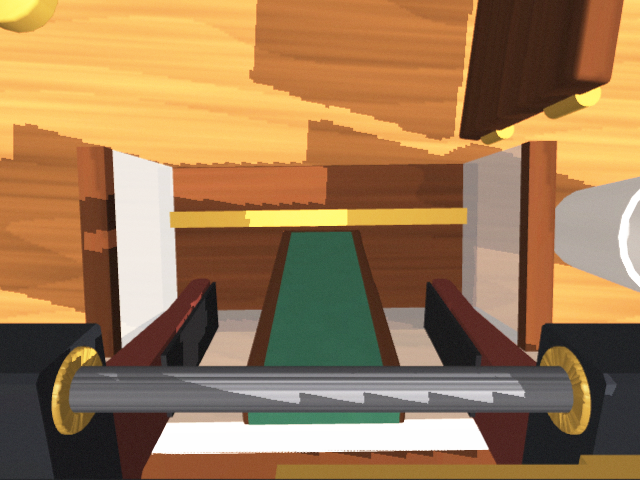

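View pics/d16c.png

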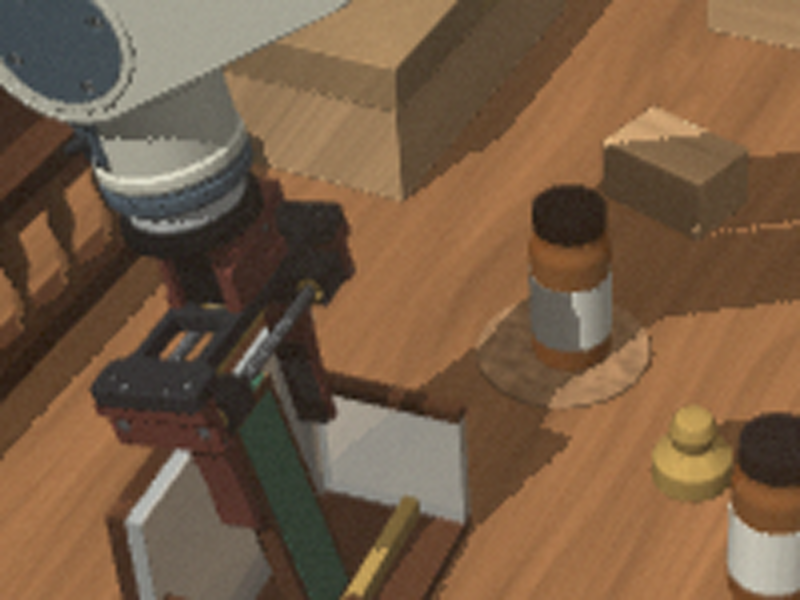

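The panel has settled back against the wall, foot at the strip (row 231), and the fingers are clear of it. I withdraw upward.

Call:
servo_tool:
  plan:
    - [[-1,0,0,0,0,0,8.5],[-3,0,0,0,0,0,8.5],[-6,0,0,0,0,0,8.5],[-9,0,0,0,0,0,8.5],[-12,0,0,0,0,0,8.5],[-15,1,0,0,0,0,8.5],[-17,4,0,0,0,0,8.5],[-18,8,0,0,0,0,8.5]]

```text
t: 20.17
ee_pos: [632.8, 127.1, 330.8]
orientation: [-1.161, 1.318, 1.39]
ft_force: [-0.2, 0.2, 1.5]
width: 85.2
```

Call:
servo_tool:
  plan:
    - [[-1,4,3,0,0,0,8.5],[-1,8,6,0,0,0,8.5],[-1,12,6,0,0,0,8.5],[-1,16,6,0,0,0,8.5],[-1,20,6,0,0,0,8.5],[-1,20,6,0,0,0,8.5],[-1,20,6,0,0,0,8.5]]

```text
t: 20.75
ee_pos: [431.4, 175.2, 377.6]
orientation: [-1.161, 1.319, 1.393]
ft_force: [0.3, 0.5, -0.4]
width: 85.1
```

Run:
```python
from h import *
st()
cv2.imwrite('pics/s17.png',ctrl.get_image('scene')[:,:,::-1])
cv2.imwrite('pics/d17.png',ctrl.get_image('side')[:,:,::-1]);crop('pics/d17.png',180,190,160,120,5,'pics/d17c.png')
# predicted ideal pose projections in side
a=CASE[2];w=lambda x,y,z:[CASE[0]+x*np.cos(a)-y*np.sin(a),CASE[1]+x*np.sin(a)+y*np.cos(a),z]
s,c=np.sin(.27),np.cos(.27)
pts=[]
for h in (0,160):
  for t in (-7,7):
    for y in (-25,25): pts.append(w(-9+h*s+t*c,y,14+h*c-t*s))
print(((proj('side',pts)-[180,190])*5).round(0).tolist())
```

```text
t 20.75 P [431.4 175.2 377.6] x [-0.187 -0.008 -0.982] zyaw 1.632 q [ 0.33  0.13  1.71  0.05  1.48 -1.32] F [ 0.3  0.5 -0.4] w 85.1
[[447.0, 475.0], [403.0, 547.0], [423.0, 473.0], [378.0, 545.0], [335.0, 212.0], [285.0, 282.0], [309.0, 211.0], [258.0, 281.0]]
```

View pics/s17.png

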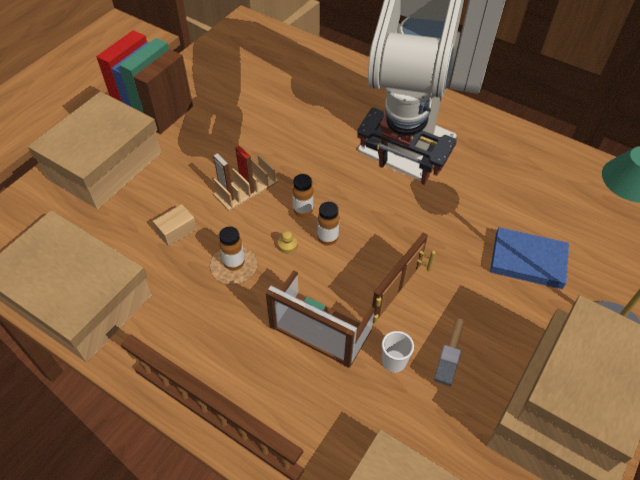

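View pics/d17c.png

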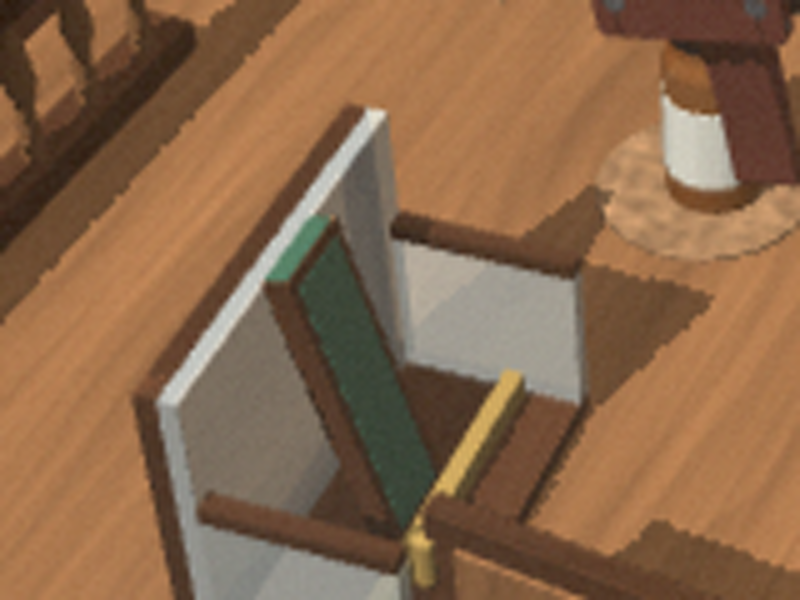

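The side crop shows the panel leaning: its top corners are at (340,222) and (267,278), near the ideal (335,212) and (258,281), and its foot is at the strip. The scene view shows the jar on the mat, the door open, and the other things in place. I hold still briefly and hand in.

Call:
servo_tool:
  plan:
    - [[0,0,0,0,0,0,8.5],[0,0,0,0,0,0,8.5],[0,0,0,0,0,0,8.5],[0,0,0,0,0,0,8.5]]

```text
t: 21.18
ee_pos: [433.8, 175.0, 375.0]
orientation: [-1.159, 1.323, 1.394]
ft_force: [0.2, 0.7, -0.5]
width: 85.3
```

Run:
```python
from h import *
st(); print(ctrl.close_job())
```

```text
t 21.1833 P [433.8 175.  375. ] x [-0.191 -0.009 -0.982] zyaw 1.63 q [ 0.32  0.13  1.71  0.05  1.48 -1.32] F [ 0.2  0.7 -0.5] w 85.3
the job is handed in; nothing more can be done
None
```

The green panel is leaning in the showcase and the job is handed in at 21.2 s; the system gives no verdict. I moved the leftmost of the three amber jars onto the cork mat, swung the door open by its handle to about 1.67 rad, and took the green panel from the rack. I set it behind the brass strip and let it lean on the back wall.

**Panel:** The last pictures show its foot behind the strip, about 0.6 mm off the middle and 0.005 rad off square at release, with its top on the back wall. Its top corners were up to about 2 pixels off the ideal 0.27 rad lean, which I did not measure further.

**Everything else:** The jar stands upright near the mat's centre and the door is open. The red and cream panels, the other two jars and the other things look unmoved in the final picture. The gripper is well clear of everything.

**Disagreement:** The wrist camera placed the showcase about 2 mm from where the fixed cameras did. I followed the wrist camera for the placing.

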